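Raise the fume booth sash to its pointer

ROBOT

A 6-joint arm with a two-finger parallel gripper is mounted at the origin on the work surface. World frame = base frame: x ahead of the robot, y to its left, z up, the work surface at z = 0. Lengths are in m, angles in rad, forces in N, time in s.
With the tool pointing down it reaches from about 0.3 to 0.875 m from the base axis. Payload 6.4 kg.
Tool frame: the origin (TCP) lies midway between the tips of the shut fingers; the grasp point (between the pads) lies manip.grasp_offset behind it (manip.grasp_offset is the distance from the TCP to the grasp point, in m); z points along the fingers, y is the direction in which the jaws open and shut (so a half turn about z gives the same grasp; the last joint's range is limited). The gripper opens to 85 mm and grips with 20 to 120 N. Pads are 22 mm wide; open, the fingers measure 114 mm over their backs; the gripper's body (76 mm by 85 mm) begins 54 mm behind the grasp point. The pads swing forward as they close: fully open they stand 13 mm farther back than shut.
Start: joints at [1.021, 0.181, 1.607, -0, 1.354, -0.206], TCP at [0.194, 0.541, 0.197] pointing down, gripper open.
Joint ranges: [-2.99, 2.99], [-0.89, 2.07], [0.3, 2.58], [-1.14, 4.28], [0, 2.63], [-3.12, 3.12]. Speed limits (rad/s): [2.57, 2.57, 3.01, 3.14, 3.14, 3.14].

INTERFACE

Orientations are given as a rotation vector (axis times angle).
In Python, from rig import manip gives the robot as it stands.
- The arm moves only by the tool servo_tool, never from a script. Its argument "deltas" is a list of rows, each a list of 5 numbers: the opening, from 0 (shut) to 1 (fully open), then the shift along the tool's x, y, z in cm, then the turn about the tool's z in rad. In form: [[gripper, dx, dy, dz, turn], ...]. A call has 1 to 12 rows; each row shifts and turns the commanded pose from where the row before left it, along the tool's axes as they then stand; what a row does not reach is not made up. A row lasts 1/8 s, in which the tool goes at most 62.5 mm and 10.7 degrees, less where a joint would pass 70% of its speed; a pose out of reach is approached as far as the arm can. A call with a gripper value outside its range is refused whole. The fingers move at their own pace and stop on an object; "squeeze" is the grip in N (left out, the last holds). Time passes only in rows, so rows that do not move let the fingers close. It gives the time, the measured TCP pose, the force and the opening at its end, in the units of the state.
- manip.state(): the state, without advancing time (a new reading comes with each control period).
- manip.grab_frame(name): name is "scene" or "top"; returns a dict with "pixels" (384x512x3 uint8, blue, green, red), "fx", "fy", "cx", "cy" (pixels), "D" ([k1, k2, p1, p2, k3] as OpenCV has them; the pictures are not rectified), "position" and "rotation" of the camera in the world. Camera axes: x right, y down, z forward; pixel columns grow to the right and rows downward; lengths in m; the calibration is good to about 2 mm. A picture is of the moment at which its call begins. There is no depth.
- manip.close_job(): hands the job in, once; it reports no verdict.
Trained networks look in the newest picture that a camera, given by its name, has taken for a name from the list of things; names that differ only in an ending like _2 or _b are one class to them, and where a whole thing is asked for, a point or a joint stands for the part that bears it (a point fixed in the world has none). Each returns a list of dicts, best first, with "confidence" (0 to 1); they miss things now and then, are a little off and sometimes report something else, mostly with a low value. They report only what shows in the picture. A call takes as long as a camera call.
- manip.find_in(target, camera): "extent" ([left, top, right, bottom] in pixels, round what is visible of it).
- manip.masks_of(target, camera): "region" (384x512 bool, what is visible of it) and "extent" ([left, top, right, bottom] in pixels, round what is visible of it).
The state is a dict: "t": time; "qpos": joint angles; "qd": joint speeds; "effort": joint torques, N m; "position": TCP position; "ee_rot": TCP orientation; "force": force on the tool from outside, world axes, zero at the start; "moment": the same for the moment, N m; "finger_gap": finger opening in m.
Only numpy, scipy, OpenCV 4.12 (cv2) and the standard library are available. Lean on these libraries where they do the work, as an engineer would, in place of code of your own. Each camera call takes 0.05 s, during which the arm holds its last target.

TASK

Push the clear sliding window of the small fume booth up from beneath its lip, with the fingertips, until the top of the lip is level with the tip of the cone-shaped pointer clamped on the side post (not the round-knobbed clamp on the other post), then let go and move clear; it is counterweighted and stays where it is left. Do not grip the lip, do not shift the two clamps, and leave everything else on the bench where it is.

Things in the scene. Friction and masses are not known exactly. Their poses are not given: they have to be found in the camera images.
- booth: Benchtop fume booth, fixed: 370 mm wide (its y), 310 deep, 390 tall, base 12 thick, white cheeks, two sloping aluminium front posts 22 mm wide, centred 165 mm either side. Origin on the bench at the middle of the front foot; +x to the booth's back, z up. The sash slides between the posts; its upward direction is 30 degrees from vertical, leaning towards +x. Front sill 30 mm high.
- sash (a joint): Clear sash window, 298 mm wide, 200 mm long up the slope, 5 mm thick; travel up the slope in m, 0 closed, 0.21 fully up. Counterweighted (hidden): 1 to 3 N along the slope moves it slowly (plus about 10 N per m/s); it stays where it is left. The lip is level with the pointer when this equals joint pointer.
- lip_line (a point): Middle of the upper front edge of the sash's lip: a flat ledge along its foot, 220 mm wide, 14 mm thick along the slope, standing 38 mm out of the window square to it (rising 30 degrees towards the robot). Axes: z up the slope, x into the booth and down, y along the lip. The lower front edge is 14 mm down the slope from here; open below, down to the sill. (sash_c4: the lower 8 mm; sash_c5: the upper 6.)
- pointer_tip (a point): Tip of the cone-shaped dark steel pointer (cone 34 mm long, 26 mm across at its root) that points inward from a clamp on the right front post (booth -y side), 7 mm beside the lip's end: the marked height. Axes as lip_line; z up the slope. Set differently each time, always above the lip at the start.
- pointer (a joint): Position of the pointer's clamp up the slope in m: the sash reading at which the top of the lip is level with the tip. Stiff clamp, not to be moved.
- stop (a joint): Position up the slope in m of the other clamp, with a round knob 28 mm across, on the left front post (booth +y side): not the mark, and does not stop the sash. Not to be moved.
- jar: Glass jar, 54 mm across, 85 mm tall, standing in front of one end of the lip; origin under its centre.
- cooler: Processor cooler, finned aluminium with a fan on top, 60 x 60 x 63 mm, standing in front of the other end of the lip (jar and cooler may be swapped); origin under its centre.
- memory: Memory module lying in front of the booth, 133 mm long (its y) x 32 mm x 8 mm; origin under its centre.
- driver: Screwdriver, 170 mm long (its x), lying to the right of the booth; origin under its middle.
- board: Circuit board with a heat sink, 120 x 170 mm, 26 mm tall, lying inside the booth; origin under its centre.
- mouse: Computer mouse, 105 x 60 x 33 mm, left of the booth; origin under its centre.
- tape: Cardboard-coloured roll of tape, 90 mm across, 22 mm high, lying front left; origin under its centre.
- stop_knob (a point): Centre of the round knob on the other clamp (see joint stop).

How it is judged:
By the outcome, as a careful person would: the job done as asked, in the order asked, and still so for the second after the job is handed in, with the robot touching nothing.
It also fails if it takes over 42 s, if anything falls off the work surface, if the arm or the gripper's body presses on something with over 40 N, if the wrist force passes 120 N, or if a joint passes its speed limit or range.

## Working session

There is one attempt and no reset: what is moved stays moved. The work goes in short steps, Python scripts to look and compute and a tool call to move; the robot and the scene stay as the last step left them, time stands still between calls to the robot, and variables do not carry over. Pictures are saved under pics/ and viewed, and the job is handed in when it is done.

Besides the shell and the picture viewer there is one more tool, called after "Call:" in YAML: its name, and indented under it one key for each argument. servo_tool: Moves the arm, as the interface text tells. Its arguments: {"type":"object","properties":{"deltas":{"type":"array"},"squeeze":{"type":"number"}},"required":["deltas"]}

```bash
mkdir -p pics; ls; python3 - <<'E'
from rig import manip
import cv2
s=manip.state(); print(s)
print(manip.grasp_offset)
for n in("scene","top"):
    f=manip.grab_frame(n); cv2.imwrite(f"pics/{n}0.png",f["pixels"])
    print({k:v for k,v in f.items() if k!="pixels"})
    for t in("lip_line","sash","booth","pointer_tip","pointer","stop_knob","jar","cooler","memory"):
        print(n,t,[(round(d["confidence"],2),[round(float(x)) for x in d["extent"]]) for d in manip.find_in(t,n)[:2]])
print(manip.state()["t"])
E
```

```text
pics
{'t': 0.0, 'qpos': array([ 1.02070640e+00,  1.81556554e-01,  1.60800923e+00,  1.09335208e-05,
        1.35379997e+00, -2.06296784e-01]), 'qd': array([ 0.00096189, -0.00048522, -0.00068004, -0.0008361 , -0.00054991,
        0.00089728]), 'effort': array([ 1.16657997e-03, -4.44850838e+01, -3.51349247e+01, -5.41169311e-05,
        9.01473948e-03,  1.44376151e-05]), 'position': array([0.19346072, 0.54082672, 0.1962749 ]), 'ee_rot': array([-5.37263226e-01, -3.09463575e+00,  2.58162137e-03]), 'force': array([-0.18176242, -0.24514625,  0.25088901]), 'moment': array([ 0.02705443, -0.0511893 , -0.00250458]), 'finger_gap': 0.08549824524339063}
0.0187
{'fx': 445.547349061846, 'fy': 445.547349061846, 'cx': 250.82827440702843, 'cy': 192.570282166516, 'D': array([-0.17685026,  0.        ,  0.        ,  0.        ,  0.        ]), 'position': array([1.2171801 , 0.1992826 , 1.26765289]), 'rotation': array([-1.56573763, -2.28299937,  0.61030239])}
scene lip_line [(0.98, [206, 205, 312, 257]), (0.56, [147, 190, 329, 348])]
scene sash [(0.92, [204, 201, 308, 256])]
scene booth [(0.64, [147, 191, 32
[... 502 characters left out ...]
: array([-0.01615478,  0.        ,  0.        ,  0.        ,  0.        ]), 'position': array([ 0.5226436 , -0.01393149,  1.2715981 ]), 'rotation': array([-2.200796  ,  2.18888781, -0.06152658])}
top lip_line [(0.93, [186, 112, 297, 181])]
top sash [(0.58, [185, 108, 299, 179])]
top booth [(0.91, [167, 23, 327, 189])]
top pointer_tip [(0.76, [283, 142, 306, 151])]
top pointer [(0.65, [184, 109, 300, 181]), (0.54, [282, 143, 306, 155])]
top stop_knob [(0.72, [171, 117, 192, 132])]
top jar [(0.75, [183, 177, 201, 198]), (0.45, [281, 144, 304, 152])]
top cooler [(0.63, [260, 190, 284, 215]), (0.34, [150, 233, 177, 258])]
top memory [(0.87, [218, 195, 260, 210]), (0.5, [181, 182, 201, 198])]
1.0
```

View images.

```bash
python3 - <<'E'
import cv2
a=cv2.imread("pics/scene0.png"); b=cv2.imread("pics/top0.png")
cv2.imwrite("pics/sc_c.png",cv2.resize(a[165:355,130:345],None,fx=3.5,fy=3.15,interpolation=cv2.INTER_CUBIC))
cv2.imwrite("pics/tp_c.png",cv2.resize(b[90:225,140:340],None,fx=4,fy=4,interpolation=cv2.INTER_CUBIC))
E
```

```text
(no output)
```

View pics/scene0.png

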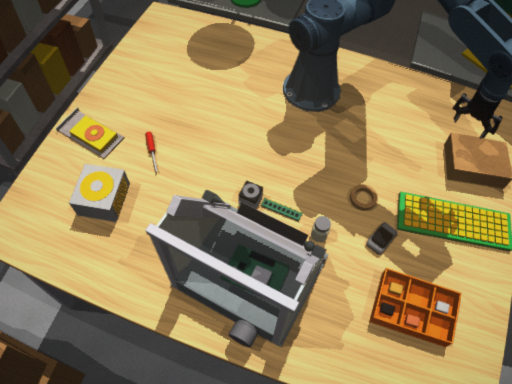

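View pics/top0.png

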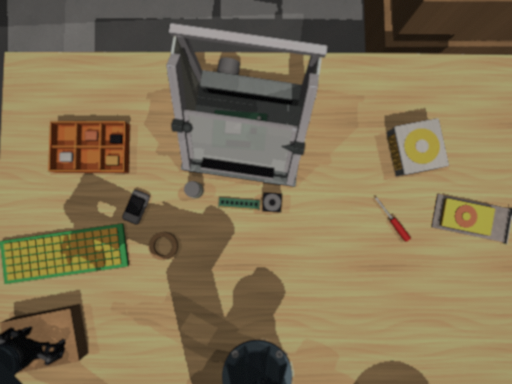

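```bash
sleep 0
```

```text
(no output)
```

View pics/sc_c.png

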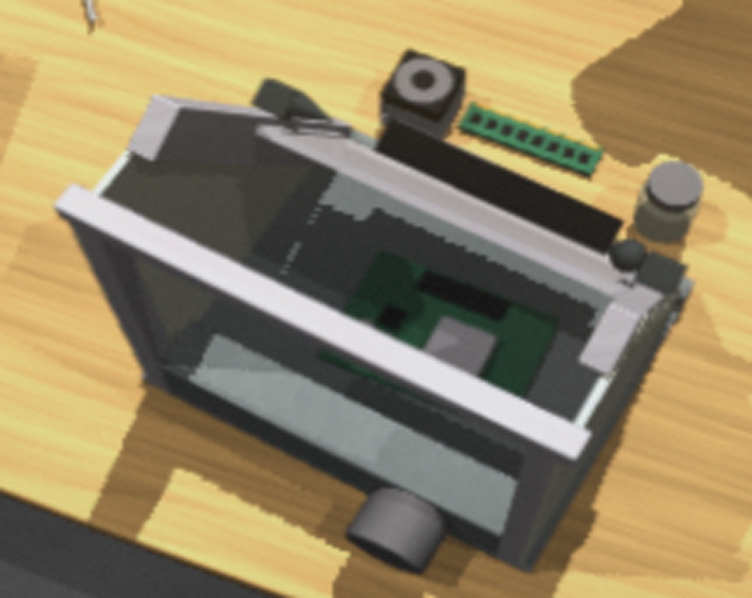

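View pics/tp_c.png

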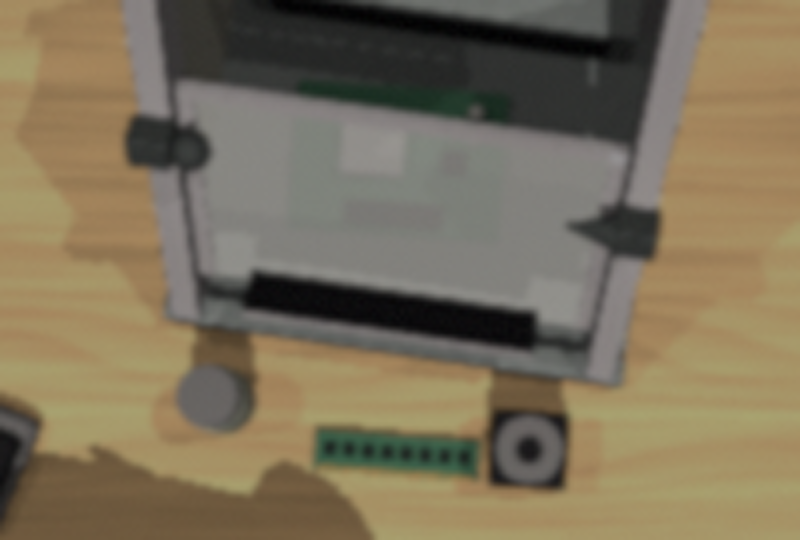

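```bash
python3 - <<'E'
import cv2,numpy as np
a=cv2.imread("pics/scene0.png"); b=cv2.imread("pics/top0.png")
def z(im,x0,x1,y0,y1,s,fn):
    c=im[y0:y1,x0:x1].astype(float)
    c=(255*(c/255)**.45).astype(np.uint8)
    c=cv2.resize(c,None,fx=s,fy=s,interpolation=cv2.INTER_CUBIC)
    for x in range((x0+9)//10*10,x1,10):
        cv2.line(c,(int((x-x0+.5)*s),0),(int((x-x0+.5)*s),6),(0,0,255),1); cv2.putText(c,str(x),(int((x-x0+.5)*s)-10,18),0,.4,(0,0,255))
    for y in range((y0+9)//10*10,y1,10):
        cv2.line(c,(0,int((y-y0+.5)*s)),(6,int((y-y0+.5)*s)),(0,0,255),1); cv2.putText(c,str(y),(8,int((y-y0+.5)*s)+4),0,.4,(0,0,255))
    cv2.imwrite(fn,c)
z(a,195,335,175,265,5.7,"pics/z1.png")
z(b,165,315,100,200,5.3,"pics/z2.png")
z(a,195,250,180,215,14,"pics/z3.png")
E
```

```text
(no output)
```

View pics/z1.png

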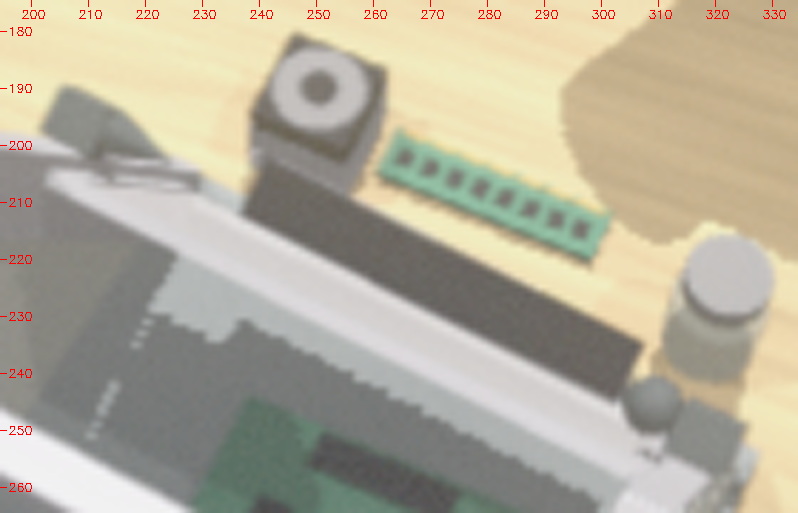

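View pics/z2.png

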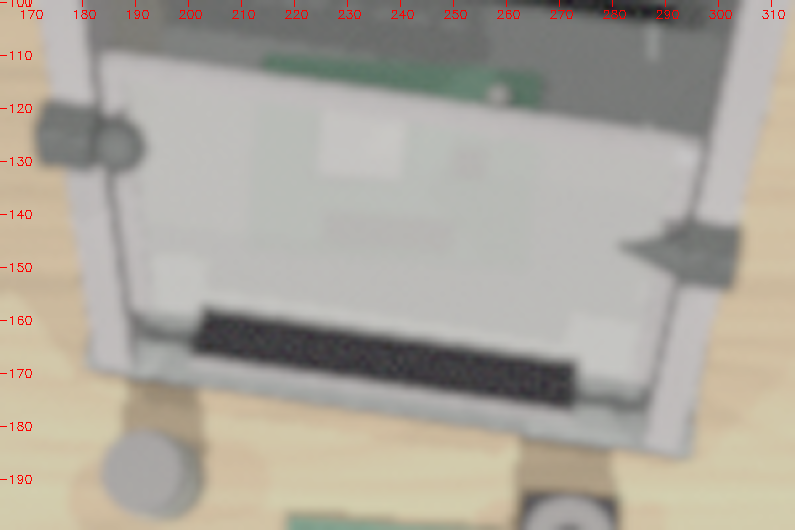

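View pics/z3.png

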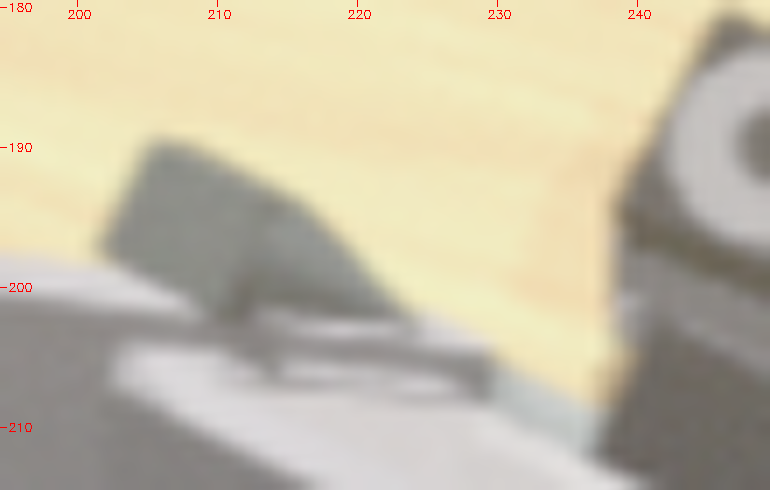

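```bash
cat > g.py <<'E'
import numpy as np,cv2
from scipy.spatial.transform import Rotation as R
from scipy.optimize import least_squares
C={"scene":dict(f=445.547349061846,c=(250.82827440702843,192.570282166516),D=np.array([-0.17685026,0,0,0,0]),p=np.array([1.2171801,0.1992826,1.26765289]),r=np.array([-1.56573763,-2.28299937,0.61030239])),
"top":dict(f=392.3128879172963,c=(262.1670888330665,188.6017257286995),D=np.array([-0.01615478,0,0,0,0]),p=np.array([0.5226436,-0.01393149,1.2715981]),r=np.array([-2.200796,2.18888781,-0.06152658]))}
def proj(P,n):
    c=C[n]; K=np.array([[c["f"],0,c["c"][0]],[0,c["f"],c["c"][1]],[0,0,1]])
    Rm=R.from_rotvec(c["r"]).as_matrix().T
    return cv2.projectPoints(np.atleast_2d(np.asarray(P,float)),cv2.Rodrigues(Rm)[0],-Rm@c["p"],K,c["D"])[0][:,0]
def tri(a,b):
    g=lambda X: np.r_[proj(X,"scene")[0]-a,proj(X,"top")[0]-b]
    s=least_squares(g,[.65,0,.15]); return s.x,s.fun
def axes(yaw):
    Z=R.from_euler('z',yaw).as_matrix()
    return Z@[.5,0,np.sqrt(.75)], Z@[-np.sqrt(.75),0,.5], Z@[0,1,0]
E
cat > fit.py <<'E'
from g import *
T,r=tri([224.4,202.4],[280.9,145.7]); print("tip",T,r)
K,r=tri([308.7,244.9],[186.5,126.7]); print("knob",K,r)
def lip(q):
    P=q[:3]; u,n,y=axes(q[3])
    c=lambda s,ny,uu: P+110*s*y/1e3+ny*n+uu*u
    t=proj([c(1,0,-.014),c(-1,0,-.014),c(1,-.038,0),c(-1,-.038,0)],"top")
    s=proj([c(1,0,0),c(-1,0,0)],"scene")
    return t,s
ot=np.array([[200.7,166.0],[272.8,176.1],[203.1,157],[273.4,167.8]]); os=np.array([[307.1,235.0],[241.3,202.6]])
f=lambda q:np.r_[(lip(q)[0]-ot).ravel(),(lip(q)[1]-os).ravel()*[1,1,.3,.3]]
s=least_squares(f,[.6,0,.1,-.1]); q=s.x; print("lip",q,"res",s.fun.round(2))
u,n,y=axes(q[3]); d=T-q[:3]; print("tip rel lip u,n,y",d@u,d@n,d@y); d=K-q[:3]; print("knob",d@u,d@n,d@y)
print("tip proj top of lip_line", proj(q[:3],"top"),proj(q[:3],"scene"))
# lower front edge
print("lower edge",q[:3]-.014*u)
# booth base offset: foot
E
python3 fit.py
```

```text
tip [ 0.69546868 -0.06491023  0.22203181] [-0.27273997 -0.03031444 -0.26280221  0.08059636]
knob [0.74174446 0.18531873 0.24297948] [ 0.14619046  0.00115125  0.14712262 -0.04295336]
lip [ 0.63897259  0.06064724  0.11013782 -0.13782013] res [-0.5   2.04 -0.11  2.37 -0.55 -1.7   1.09 -2.18 -0.15  0.53 -0.36  0.07]
tip rel lip u,n,y 0.13350803901411498 -0.007454735250392647 -0.11660523905074917
knob 0.1573789869920675 -0.006905084791297416 0.1376085644653236
tip proj top of lip_line [[236.5007539  170.54630815]] [[272.96175963 218.92741109]]
lower edge [0.63203896 0.06160893 0.09801347]
```

```bash
python3 - <<'E'
import cv2,numpy as np
b=cv2.imread("pics/top0.png").astype(int);a=cv2.imread("pics/scene0.png").astype(int)
for x in (210,237,265): print(x,[(y,b[y,x-1:x+2].mean(0).round().astype(int).tolist()) for y in range(154,184)])
# scene: across strip
for y0,x0 in ((222,268),): print([(x0+k*.5, b_) for k,b_ in []])
for x in (255,272,290): print(x,[(y,a[y,x].tolist()) for y in range(200,250,1) ])
E
python3 - <<'E'
import cv2,numpy as np
b=cv2.imread("pics/top0.png").astype(float)
c=(255*(b[150:185,190:300]/255)**.4).astype(np.uint8)
cv2.imwrite("pics/z4.png",cv2.resize(c,None,fx=7,fy=7,interpolation=cv2.INTER_NEAREST))
E
```

```text
210 [(154, [126, 130, 132]), (155, [131, 136, 137]), (156, [135, 140, 140]), (157, [124, 129, 130]), (158, [88, 91, 92]), (159, [44, 45, 45]), (160, [17, 17, 18]), (161, [12, 11, 11]), (162, [12, 11, 11]), (163, [12, 11, 11]), (164, [13, 12, 12]), (165, [13, 11, 13]), (166, [12, 10, 11]), (167, [25, 24, 26]), (168, [63, 64, 66]), (169, [100, 101, 105]), (170, [111, 113, 115]), (171, [103, 107, 105]), (172, [97, 100, 98]), (173, [91, 99, 102]), (174, [84, 107, 125]), (175, [87, 123, 151]), (176, [91, 131, 161]), (177, [90, 129, 160]), (178, [92, 132, 158]), (179, [98, 141, 162]), (180, [103, 147, 166]), (181, [102, 147, 166]), (182, [101, 145, 165]), (183, [96, 138, 164])]
237 [(154, [125, 129, 130]), (155, [124, 129, 130]), (156, [124, 128, 130]), (157, [124, 129, 130]), (158, [126, 130, 131]), (159, [130, 134, 135]), (160, [134, 139, 140]), (161, [125, 129, 130]), (162, [88, 91, 91]), (163, [43, 44, 45]), (164, [17, 16, 17]), (165, [9, 9, 10]), (166, [14, 12, 12]), (167, [13, 11, 12]), (168, [13, 12, 13]), (169, [13, 12, 11]), (170, [13, 11, 12]), (171, [24, 24, 25]), (172, [63, 64,
[... 3629 characters left out ...]
219, [93, 154, 177]), (220, [132, 207, 222]), (221, [138, 215, 227]), (222, [135, 210, 227]), (223, [130, 204, 227]), (224, [124, 198, 226]), (225, [121, 188, 213]), (226, [58, 89, 103]), (227, [34, 41, 45]), (228, [31, 33, 37]), (229, [30, 34, 38]), (230, [32, 34, 38]), (231, [31, 34, 38]), (232, [32, 35, 38]), (233, [32, 36, 38]), (234, [29, 33, 37]), (235, [30, 32, 36]), (236, [28, 31, 34]), (237, [31, 33, 37]), (238, [36, 37, 42]), (239, [71, 73, 77]), (240, [149, 151, 156]), (241, [178, 178, 185]), (242, [169, 170, 177]), (243, [159, 161, 168]), (244, [160, 162, 169]), (245, [161, 164, 170]), (246, [163, 163, 171]), (247, [168, 166, 174]), (248, [182, 177, 182]), (249, [186, 181, 186])]
```

View pics/z4.png

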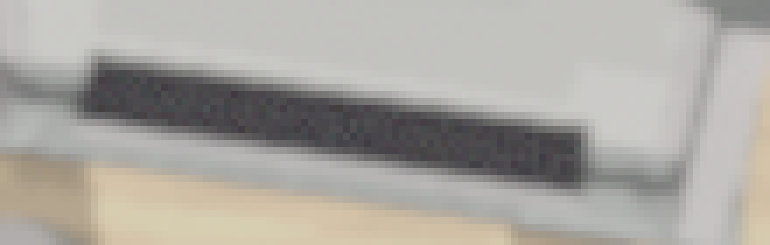

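```bash
python3 - <<'E'
import cv2
b=cv2.imread("pics/top0.png").astype(int);a=cv2.imread("pics/scene0.png").astype(int)
print([(x,b[162,x,1]) for x in range(196,208)]); print([(x,b[172,x,1]) for x in range(266,280)])
print([(x,a[237,x,1]) for x in range(295,314)])
E
cat > fit2.py <<'E'
from g import *
T,r=tri([224.4,202.4],[280.9,145.7])
obs=[("top",0,[(210,167.9),(237,171.9),(265,176.0)]),("top",1,[(210,158.4),(237,162.4),(265,166.5)]),("scene",0,[(272,217.0),(290,225.6)]),("scene",1,[(255,221.6),(272,230.5),(290,239.4)])]
ends=[("top",1,(201.4,162)),("top",-1,(273.2,172)),("scene",1,(305.8,237.))]
def f(q):
    P=q[:3]; u,n,y=axes(q[3]); o=[]
    c=lambda s,k: P+.11*s*y-.038*k*n
    for cam,k,pts in obs:
        a,b=proj([c(-1,k),c(1,k)],cam)
        for x,v in pts: o.append(a[1]+(b[1]-a[1])*(x-a[0])/(b[0]-a[0])-v)
    for cam,s,(x,v) in ends:
        a,b=proj([c(s,0),c(s,1)],cam); o.append(a[0]+(b[0]-a[0])*(v-a[1])/(b[1]-a[1])-x)
    return np.array(o)
if __name__=="__main__":
    s=least_squares(f,[.6,0,.1,-.1]); q=s.x; print("lip",q,"res",s.fun.round(2))
    u,n,y=axes(q[3]); d=T-q[:3]; print("tip rel lip u,n,y",d@u,d@n,d@y)
    print("lower edge",q[:3]-.014*u, "u",u,"y",y)
    print(proj(q[:3]-.11*y,"top"),proj(q[:3]+.11*y,"top"))
E
python3 fit2.py
```

```text
[(196, np.int64(57)), (197, np.int64(59)), (198, np.int64(59)), (199, np.int64(58)), (200, np.int64(55)), (201, np.int64(44)), (202, np.int64(27)), (203, np.int64(14)), (204, np.int64(10)), (205, np.int64(10)), (206, np.int64(11)), (207, np.int64(11))]
[(266, np.int64(13)), (267, np.int64(7)), (268, np.int64(9)), (269, np.int64(14)), (270, np.int64(13)), (271, np.int64(15)), (272, np.int64(17)), (273, np.int64(37)), (274, np.int64(65)), (275, np.int64(83)), (276, np.int64(92)), (277, np.int64(93)), (278, np.int64(94)), (279, np.int64(96))]
[(295, np.int64(34)), (296, np.int64(32)), (297, np.int64(34)), (298, np.int64(35)), (299, np.int64(35)), (300, np.int64(35)), (301, np.int64(34)), (302, np.int64(32)), (303, np.int64(34)), (304, np.int64(33)), (305, np.int64(35)), (306, np.int64(50)), (307, np.int64(123)), (308, np.int64(164)), (309, np.int64(116)), (310, np.int64(96)), (311, np.int64(87)), (312, np.int64(76)), (313, np.int64(74))]
lip [ 0.63358629  0.06086351  0.11182695 -0.14172261] res [ 0.5   0.49  0.53 -0.43 -0.44 -0.41 -0.69 -0.43  0.67  0.28  0.38 -0.33
  0.63  0.26]
tip rel lip u,n,y 0.13495387519861318 -0.013337259930158253 -0.1157719462401259
lower edge [0.62665647 0.06185225 0.0997026 ] u [ 0.49498707 -0.07062433  0.8660254 ] y [0.14124866 0.98997415 0.        ]
[[273.05426981 177.71944295]] [[199.76126653 166.88747444]]
```

```bash
cat > st.py <<'E'
from rig import manip
from g import *
s=manip.state(); M=R.from_rotvec(s["ee_rot"]).as_matrix()
yaw=-.1417; bx=np.array([np.cos(yaw),np.sin(yaw),0]); by=np.array([-bx[1],bx[0],0])
print("t",s["t"],"pos",s["position"].round(4),"F",s["force"].round(2),"gap",s["finger_gap"].round(4),"q",s["qpos"].round(2))
print("tool x",M[:,0].round(3),"y",M[:,1].round(3),"z",M[:,2].round(3))
a=np.arctan2(M[1,1],M[0,1]); b=np.arctan2(by[1],by[0]); d=(b-a+np.pi/2)%np.pi-np.pi/2
print("world turn to align y with +-by",d,"(tool turn = -that)")
E
python3 st.py
```

```text
Traceback (most recent call last):
  File "st.py", line 5, in <module>
    print("t",s["t"],"pos",s["position"].round(4),"F",s["force"].round(2),"gap",s["finger_gap"].round(4),"q",s["qpos"].round(2))
                                                                                ^^^^^^^^^^^^^^^^^^^^^
AttributeError: 'float' object has no attribute 'round'
```

```bash
sed -i 's/s\["finger_gap"\].round(4)/round(s["finger_gap"],4)/' st.py; python3 st.py
```

```text
t 1.0 pos [0.1938 0.5414 0.1972] F [ 0.39 -0.22  0.49] gap 0.0855 q [ 1.02  0.18  1.61  0.    1.35 -0.21]
tool x [-0.941  0.337 -0.   ] y [0.337 0.941 0.   ] z [ 0.  0. -1.]
world turn to align y with +-by 0.2021324744537054 (tool turn = -that)
```

Call:
servo_tool:
  deltas:
    - [0,0,0,-2.5,-0.101]
    - [0,0,0,-2.5,-0.101]
    - [0,-4.13,-4.14,0,0]
    - [0,-4.13,-4.14,0,0]
    - [0,-4.13,-4.14,0,0]
    - [0,-4.13,-4.14,0,0]
    - [0,-4.13,-4.14,0,0]
    - [0,-4.13,-4.14,0,0]
    - [0,-4.13,-4.14,0,0]
    - [0,-4.13,-4.14,0,0]
    - [0,-4.13,-4.14,0,0]
    - [0,-4.13,-4.14,0,0]

```text
t: 2.5
position: [0.5452, 0.0715, 0.2474]
ee_rot: [0.223, 3.133, 0.0]
force: [0.6, 1.7, 0.7]
finger_gap: -0.0
```

Call:
servo_tool:
  deltas:
    - [0,0,0,0,0]
    - [0,0,0,0,0]

```text
t: 2.75
position: [0.5437, 0.0734, 0.2469]
ee_rot: [-0.224, -3.133, -0.001]
force: [-0.1, -0.2, 0.1]
finger_gap: 0.0001
```

```bash
python3 st.py; python3 - <<'E'
from rig import manip
import cv2,numpy as np
o=[]
for n in("scene","top"):
    f=manip.grab_frame(n); cv2.imwrite(f"pics/{n}1.png",f["pixels"])
    c=f["pixels"][160:290,190:350] if n=="scene" else f["pixels"][100:230,160:320]
    o.append(cv2.resize((255*(c/255.)**.5).astype(np.uint8),(400,325),interpolation=cv2.INTER_CUBIC))
cv2.imwrite("pics/v1.png",np.hstack(o))
E
```

```text
t 2.75 pos [0.5437 0.0734 0.2469] F [-0.12 -0.22  0.13] gap 0.0001 q [-0.08  0.08  1.61  0.    1.44 -1.51]
tool x [-0.99   0.142  0.001] y [0.142 0.99  0.   ] z [-0.001  0.001 -1.   ]
world turn to align y with +-by 0.0007746780079020965 (tool turn = -that)
```

View pics/v1.png

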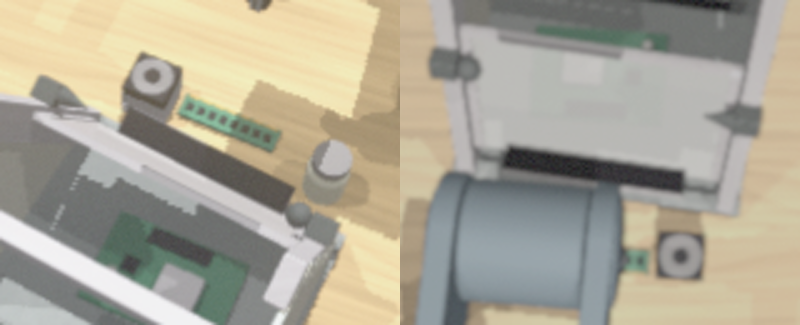

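```bash
python3 -c "
from g import *
print(proj([.544,.073,.247],'scene'),proj([.544,.073,.247],'top'))"
```

```text
[[291.38912295 168.99156985]] [[228.12587957 201.50489817]]
```

View pics/scene1.png

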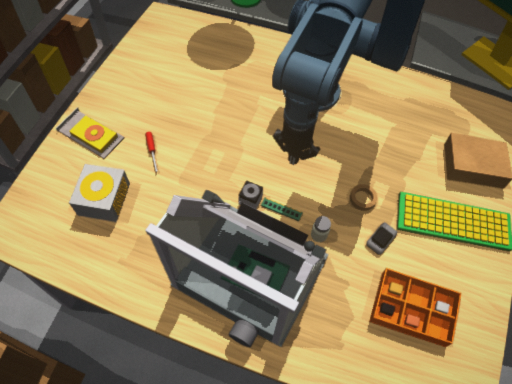

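Call:
servo_tool:
  deltas:
    - [0,0,0,3,0]
    - [0,0,0,3,0]
    - [0,0,0,3,0]
    - [0,0,0,3,0]
    - [0,0,0,3,0]
    - [0,0,0,0.7,0]
    - [0,-2,0,0,0]
    - [0,-2,0,0,0]
    - [0,-1.5,0,0,0]
    - [0,-0.2,0,0,0]
    - [0,0,0,0,0]

```text
t: 4.22
position: [0.6004, 0.0656, 0.0908]
ee_rot: [0.221, 3.133, 0.0]
force: [-1.2, -0.0, 0.1]
finger_gap: -0.0001
```

```bash
python3 st.py; cat > v.py <<'E'
from rig import manip
import cv2,numpy as np,sys
n=sys.argv[1]
f=manip.grab_frame("scene")["pixels"]; cv2.imwrite(f"pics/s_{n}.png",f)
c=f[140:270,190:350]
cv2.imwrite(f"pics/v_{n}.png",cv2.resize((255*(c/255.)**.5).astype(np.uint8),None,fx=4.6,fy=4.6,interpolation=cv2.INTER_CUBIC))
E
python3 v.py a
```

```text
t 4.225 pos [0.6004 0.0656 0.0908] F [-1.15 -0.    0.14] gap -0.0001 q [-0.09  0.36  1.62  0.    1.17 -1.52]
tool x [-0.99   0.141 -0.   ] y [0.141 0.99  0.   ] z [ 0.  0. -1.]
world turn to align y with +-by -0.00060579659619453 (tool turn = -that)
```

View pics/v_a.png

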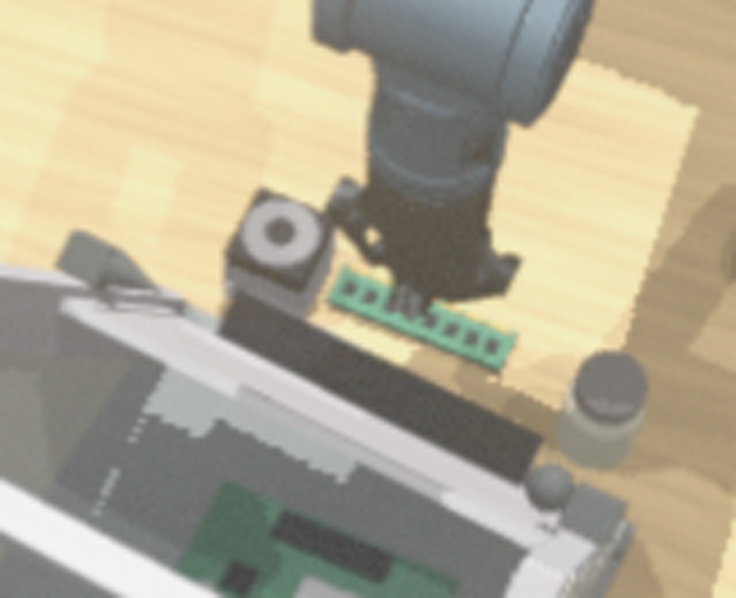

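```bash
python3 -c "
from g import *
bx=np.array([.99,-.141,0]);by=np.array([.141,.99,0])
T=np.array([.6004,.0656,.0908])
for p in (T,T+.011*bx,T-.011*bx,[.6267,.0619,.0997],[.6336,.0609,.1118]): q=proj(p,'scene')[0]; print(q,(q-[190,140])*4.6)"
python3 -c "
import cv2
a=cv2.imread('pics/s_a.png')[180:230,250:310]
cv2.imwrite('pics/za.png',cv2.resize((255*(a/255.)**.4).astype('uint8'),None,fx=12,fy=12,interpolation=cv2.INTER_CUBIC))"
```

```text
[278.47834918 211.6745792 ] [407.00040621 329.70306431]
[276.78830598 214.51849547] [399.22620751 342.78507915]
[280.15548198 208.85111814] [414.71521712 316.71514344]
[274.56141665 217.21042903] [388.98251657 355.16797354]
[273.68990643 217.16570205] [384.9735696  354.96222941]
```

View pics/za.png

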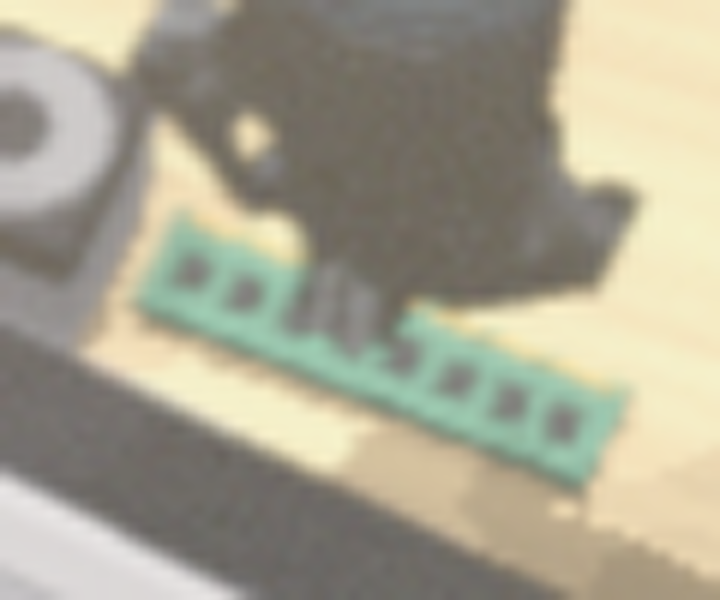

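Call:
servo_tool:
  deltas:
    - [0,0,0,1.5,0]
    - [0,-0.5,0,0,0]
    - [0,-0.4,0,0,0]
    - [0,0,0,0,0]

```text
t: 4.78
position: [0.6101, 0.0637, 0.0754]
ee_rot: [0.223, 3.133, -0.0]
force: [-0.2, 0.0, 0.4]
finger_gap: 0.0001
```

```bash
python3 st.py|head -1; python3 v.py b; python3 -c "
import cv2
a=cv2.imread('pics/s_b.png')[180:230,250:310]
cv2.imwrite('pics/zb.png',cv2.resize((255*(a/255.)**.4).astype('uint8'),None,fx=12,fy=12,interpolation=cv2.INTER_CUBIC))"
```

```text
t 4.775 pos [0.6101 0.0637 0.0754] F [-0.17  0.04  0.4 ] gap 0.0001 q [-0.09  0.39  1.6   0.    1.15 -1.52]
```

View pics/zb.png

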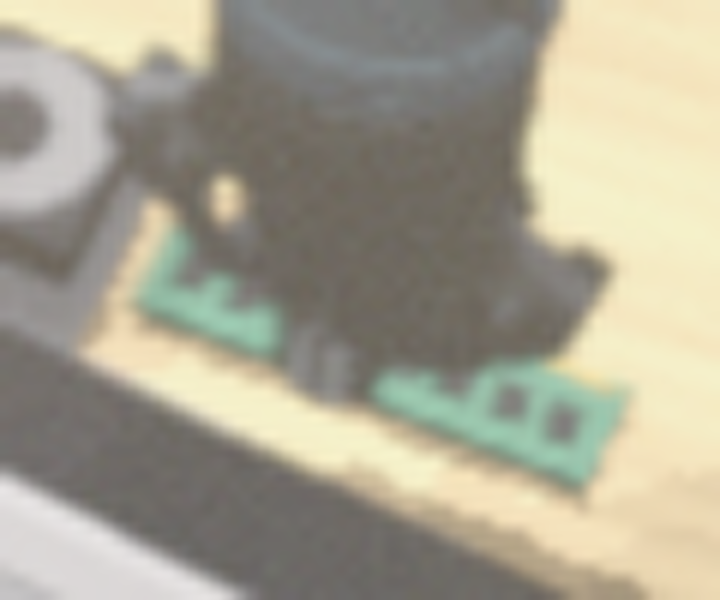

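Call:
servo_tool:
  deltas:
    - [0,-0.3,0,0,0]
    - [0,-0.3,0,0,0]
    - [0,0,0,0,0]

```text
t: 5.2
position: [0.6157, 0.0629, 0.0753]
ee_rot: [0.223, 3.133, -0.0]
force: [-0.3, 0.2, -0.7]
finger_gap: -0.0
```

Call:
servo_tool:
  deltas:
    - [0,-0.2,0,0,0]
    - [0,0,0,0,0]

```text
t: 5.45
position: [0.6175, 0.0627, 0.0752]
ee_rot: [0.223, 3.134, -0.0]
force: [-1.0, -0.4, 0.1]
finger_gap: 0.0
```

Call:
servo_tool:
  deltas:
    - [0,-0.2,0,0,0]
    - [0,0,0,0,0]

```text
t: 5.7
position: [0.6196, 0.0624, 0.0752]
ee_rot: [0.223, 3.134, -0.0]
force: [0.7, 0.7, 1.0]
finger_gap: -0.0
```

Call:
servo_tool:
  deltas:
    - [0,-0.2,0,0,0]
    - [0,0,0,0,0]

```text
t: 5.95
position: [0.6215, 0.0621, 0.0752]
ee_rot: [0.223, 3.134, -0.0]
force: [0.5, -0.1, -0.5]
finger_gap: 0.0001
```

Call:
servo_tool:
  deltas:
    - [0,-0.2,0,0,0]
    - [0,0,0,0,0]

```text
t: 6.2
position: [0.6235, 0.0618, 0.0752]
ee_rot: [0.223, 3.134, -0.0]
force: [-0.3, 0.1, 0.6]
finger_gap: -0.0005
```

```bash
python3 v.py c; python3 -c "
import cv2
a=cv2.imread('pics/s_c.png')[180:230,250:310]
cv2.imwrite('pics/zc.png',cv2.resize((255*(a/255.)**.4).astype('uint8'),None,fx=12,fy=12,interpolation=cv2.INTER_CUBIC))"
```

```text
(no output)
```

View pics/zc.png

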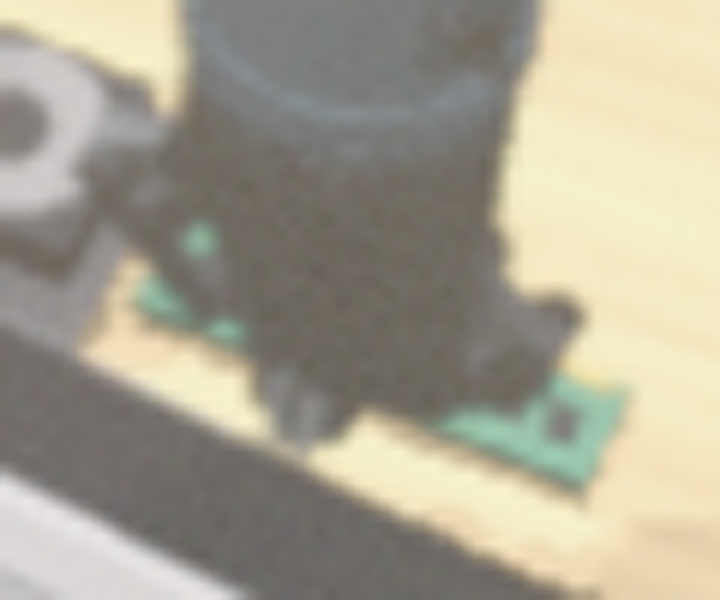

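```bash
python3 -c "
from g import *
bx=np.array([.99,-.141,0])
T=np.array([.6235,.0618,.0752])
for h in(-.011,0,.011):
  for dz in (0,.01): print(h,dz,proj(T+h*bx+[0,0,dz],'scene')[0])"
```

```text
-0.011 0 [276.10521365 217.20400413]
-0.011 0.01 [276.30710313 215.67482282]
0 0 [274.41601807 220.0497409 ]
0 0.01 [274.60775813 218.53388026]
0.011 0 [272.71411254 222.91555795]
0.011 0.01 [272.8955113  221.41332448]
```

Call:
servo_tool:
  deltas:
    - [0,-0.2,0,0,0]
    - [0,0,0,0,0]

```text
t: 6.5
position: [0.6255, 0.0615, 0.0752]
ee_rot: [0.223, 3.134, -0.0]
force: [0.4, -0.4, -0.2]
finger_gap: -0.0001
```

Call:
servo_tool:
  deltas:
    - [0,-0.2,0,0,0]
    - [0,0,0,0,0]

```text
t: 6.75
position: [0.6275, 0.0612, 0.0752]
ee_rot: [0.223, 3.134, -0.0]
force: [0.5, -0.4, -0.2]
finger_gap: -0.0002
```

Call:
servo_tool:
  deltas:
    - [0,-0.2,0,0,0]
    - [0,0,0,0,0]

```text
t: 7.0
position: [0.6295, 0.061, 0.0752]
ee_rot: [0.223, 3.133, -0.0]
force: [0.6, -0.0, 0.3]
finger_gap: 0.0002
```

Call:
servo_tool:
  deltas:
    - [0,-0.2,0,0,0]
    - [0,0,0,0,0]

```text
t: 7.25
position: [0.6314, 0.0607, 0.0752]
ee_rot: [0.222, 3.134, -0.0]
force: [-0.1, 0.4, -0.3]
finger_gap: -0.0001
```

Call:
servo_tool:
  deltas:
    - [0,-0.2,0,0,0]
    - [0,0,0,0,0]

```text
t: 7.5
position: [0.6334, 0.0604, 0.0752]
ee_rot: [0.223, 3.134, -0.0]
force: [-0.0, -0.5, -0.3]
finger_gap: -0.0002
```

```bash
python3 v.py d; python3 -c "
import cv2
a=cv2.imread('pics/s_d.png')[180:240,240:310]
cv2.imwrite('pics/zd.png',cv2.resize((255*(a/255.)**.4).astype('uint8'),None,fx=10,fy=10,interpolation=cv2.INTER_CUBIC))"
```

```text
(no output)
```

View pics/zd.png

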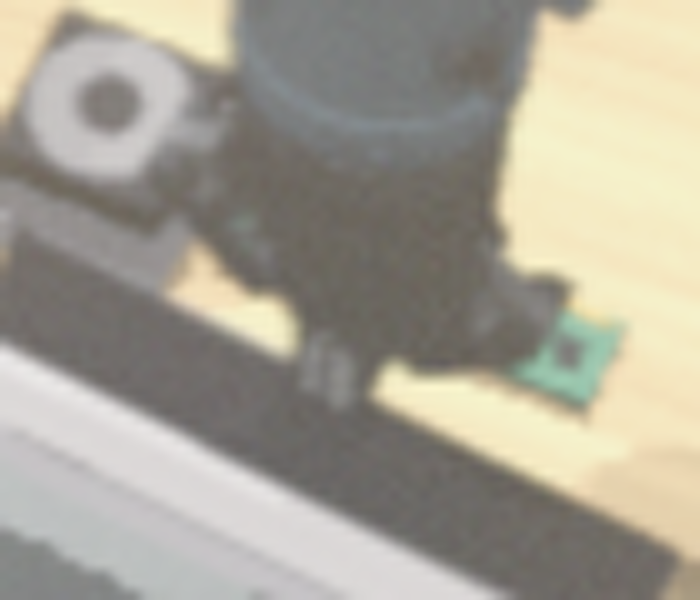

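```bash
python3 -c "
from g import *
# cooler fan centre: z1 (319,88)/5.7 ; top crop4 (528,449)
print('cooler .063',tri([195+319/5.7-.5,175+88/5.7-.5],[140+529/4-.5,90+449/4-.5]))
print('jar lid .085',tri([195+728/5.7-.5,175+272/5.7-.5],[140+208/4-.5,90+396/4-.5]))
print('mem right end',tri([195+395/5.7-.5,175+133/5.7-.5],[140+478/4-.5,90+440/4-.5]))
"

```

```text
cooler .063 (array([ 0.54750985, -0.04494765,  0.06760566]), array([-0.23270942, -0.01848933, -0.2188209 ,  0.0661823 ]))
jar lid .085 (array([0.58578413, 0.19812128, 0.0883995 ]), array([-0.20871746,  0.00213123, -0.20150773,  0.05856406]))
mem right end (array([ 0.55339729, -0.0020115 ,  0.05512613]), array([-1.4882337 , -0.09395409, -1.41252851,  0.42441684]))
```

```bash
python3 -c "
from g import *
T=np.array([.1938,.5414,.1972]); y=np.array([.337,.941,0]); x=np.array([-.941,.337,0])
im=cv2.imread('pics/scene0.png')[80:150,430:512]; z=cv2.resize((255*(im/255.)**.4).astype('uint8'),None,fx=8,fy=8,interpolation=cv2.INTER_CUBIC)
for s in(-1,1):
  for d,c in((0,(0,0,255)),(.013,(0,255,0)),(.04,(255,0,0))):
    for h in (-.011,.011):
      p=proj(T+s*.0425*y+h*x+[0,0,d],'scene')[0]; cv2.circle(z,tuple(int(v) for v in (p-[430,80]+.5)*8),4,c,-1)
T=np.array([.5437,.0734,.2469]); 
z2=cv2.imread('pics/scene1.png')[130:190,260:330]; z2=cv2.resize((255*(z2/255.)**.4).astype('uint8'),None,fx=8,fy=8,interpolation=cv2.INTER_CUBIC)
x=np.array([-.99,.141,0])
for d,c in((0,(0,0,255)),(.013,(0,255,0)),(.04,(255,0,0))):
    for h in (-.011,.011):
      p=proj(T+h*x+[0,0,d],'scene')[0]; cv2.circle(z2,tuple(int(v) for v in (p-[260,130]+.5)*8),4,c,-1)
cv2.imwrite('pics/k1.png',z); cv2.imwrite('pics/k2.png',z2)"
```

```text
(no output)
```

View pics/k1.png

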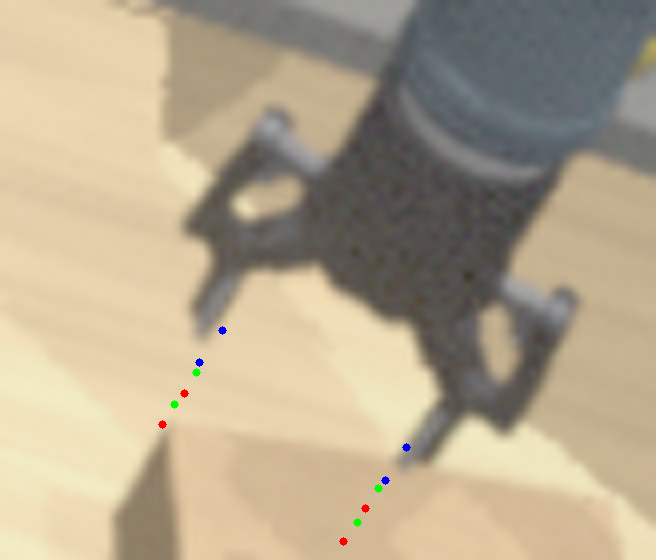

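View pics/k2.png

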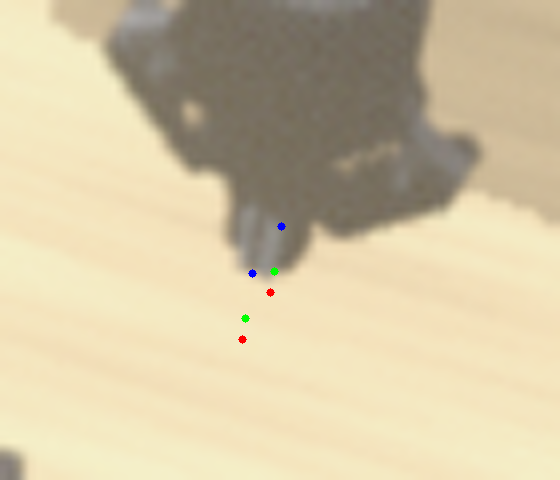

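Call:
servo_tool:
  deltas:
    - [0,2.5,0,0,0]
    - [0,2,0,0,0]
    - [0,0,0,2.5,0]
    - [0,-1.0,0,0,0]
    - [0,-0.5,0,0,0]
    - [0,0,0,0,0]

```text
t: 8.3
position: [0.6051, 0.0644, 0.0512]
ee_rot: [0.223, 3.132, -0.0]
force: [-1.3, 0.3, -0.3]
finger_gap: 0.0003
```

Call:
servo_tool:
  deltas:
    - [0,-0.5,0,0,0]
    - [0,0,0,0,0]

```text
t: 8.55
position: [0.6091, 0.0638, 0.0506]
ee_rot: [0.223, 3.133, -0.0]
force: [-0.1, -0.5, 0.6]
finger_gap: -0.0
```

Call:
servo_tool:
  deltas:
    - [0,-0.5,0,0,0]
    - [0,0,0,0,0]

```text
t: 8.8
position: [0.6139, 0.0632, 0.0503]
ee_rot: [0.223, 3.133, -0.0]
force: [0.6, 0.2, -0.2]
finger_gap: 0.0002
```

Call:
servo_tool:
  deltas:
    - [0,-0.4,0,0,0]
    - [0,0,0,0,0]

```text
t: 9.05
position: [0.6176, 0.0627, 0.0501]
ee_rot: [-0.223, -3.134, 0.0]
force: [0.8, -0.2, 0.0]
finger_gap: -0.0003
```

```bash
cat > z.py <<'E'
from rig import manip
import cv2,sys
n=sys.argv[1]; f=manip.grab_frame("scene")["pixels"]; cv2.imwrite(f"pics/s_{n}.png",f)
a=f[180:250,195:325]
cv2.imwrite(f'pics/z_{n}.png',cv2.resize((255*(a/255.)**.4).astype('uint8'),None,fx=6,fy=6,interpolation=cv2.INTER_CUBIC))
E
python3 z.py e
```

```text
(no output)
```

View pics/z_e.png

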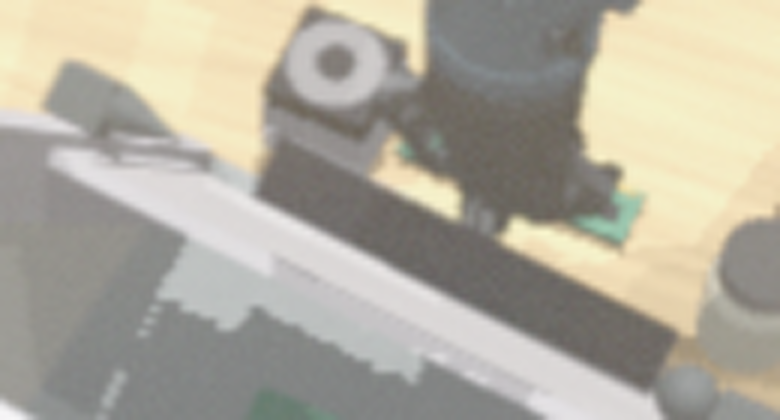

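Call:
servo_tool:
  deltas:
    - [0,-0.3,0,0,0]
    - [0,0,0,0,0]

```text
t: 9.35
position: [0.618, 0.0627, 0.0499]
ee_rot: [-0.222, -3.128, 0.0]
force: [-8.2, -0.5, 5.4]
finger_gap: 0.0
```

Call:
servo_tool:
  deltas:
    - [0,-0.3,0,0,0]
    - [0,0,0,0,0]

```text
t: 9.6
position: [0.618, 0.0627, 0.0496]
ee_rot: [-0.221, -3.122, 0.0]
force: [-18.9, -0.1, 13.6]
finger_gap: 0.0002
```

Call:
servo_tool:
  deltas:
    - [0,-0.3,0,0,0]
    - [0,0,0,0,0]

```text
t: 9.85
position: [0.6177, 0.0627, 0.0491]
ee_rot: [-0.219, -3.115, 0.0]
force: [-30.8, 1.5, 20.6]
finger_gap: -0.0001
```

```bash
python3 z.py f
```

```text
(no output)
```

View pics/z_f.png

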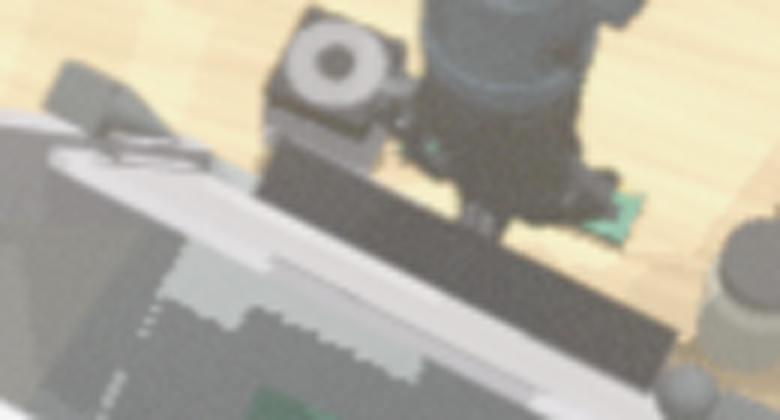

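```bash
python3 - <<'E'
from rig import manip
import numpy as np
s=manip.state(); F=s["force"];M=s["moment"];print(F,M,s["position"])
r0=np.cross(F,M)/(F@F); print("closest pt of line of action",r0,"dir",F/np.linalg.norm(F))
E
```

```text
[-29.92545268   1.9410078   20.12109557] [ 0.23696833  4.69028665 -0.01937008] [0.61767109 0.06272155 0.04907269]
closest pt of line of action [-0.07239249  0.00321158 -0.10797682] dir [-0.82865834  0.05374797  0.5571683 ]
```

Call:
servo_tool:
  deltas:
    - [0,2.0,0,0,0]
    - [0,0,0,0,0]
    - [0,0,0,1.0,0]
    - [0,0,0,1.0,0]
    - [0,0,0,0,0]

```text
t: 10.52
position: [0.6056, 0.0642, 0.0284]
ee_rot: [-0.223, -3.131, -0.0]
force: [1.0, 0.2, -0.6]
finger_gap: 0.0001
```

Call:
servo_tool:
  deltas:
    - [0,-0.5,0,0,0]
    - [0,-0.3,0,0,0]
    - [0,0,0,0,0]

```text
t: 10.9
position: [0.6151, 0.063, 0.0306]
ee_rot: [0.223, 3.133, -0.0]
force: [-0.3, 0.2, 0.5]
finger_gap: 0.0001
```

```bash
python3 z.py g
```

```text
(no output)
```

View pics/z_g.png

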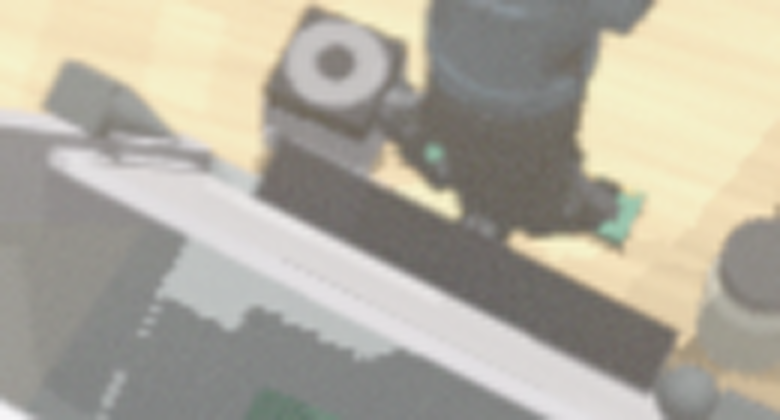

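Call:
servo_tool:
  deltas:
    - [0,-0.2,0,0,0]
    - [0,0,0,0,0]

```text
t: 11.2
position: [0.6166, 0.0628, 0.0303]
ee_rot: [0.223, 3.133, 0.0]
force: [0.1, 0.8, 0.3]
finger_gap: -0.0001
```

Call:
servo_tool:
  deltas:
    - [0,-0.2,0,0,0]
    - [0,0,0,0,0]

```text
t: 11.45
position: [0.6176, 0.0627, 0.03]
ee_rot: [-0.222, -3.132, -0.0]
force: [-3.7, 0.1, 3.4]
finger_gap: 0.0001
```

Call:
servo_tool:
  deltas:
    - [0,-0.2,0,0,0]
    - [0,0,0,0,0]

```text
t: 11.7
position: [0.6177, 0.0627, 0.0299]
ee_rot: [-0.221, -3.128, 0.0]
force: [-11.5, 0.3, 8.1]
finger_gap: -0.0003
```

Call:
servo_tool:
  deltas:
    - [0,-0.2,0,0,0]
    - [0,0,0,0,0]

```text
t: 11.95
position: [0.6176, 0.0627, 0.0297]
ee_rot: [-0.221, -3.124, 0.0]
force: [-20.7, -0.3, 14.4]
finger_gap: 0.0
```

Call:
servo_tool:
  deltas:
    - [0,0.2,0,0,0]
    - [0,0,0,0,0]
    - [0,-0.15,0,-0.26,0]
    - [0,-0.25,0,-0.43,0]
    - [0,-0.25,0,-0.43,0]
    - [0,-0.25,0,-0.43,0]
    - [0,-0.25,0,-0.43,0]
    - [0,-0.1,0,-0.18,0]
    - [0,0,0,0,0]

```text
t: 13.08
position: [0.6298, 0.061, 0.0512]
ee_rot: [-0.221, -3.127, -0.0]
force: [-12.3, 2.0, 6.1]
finger_gap: 0.0
```

```bash
python3 z.py h
```

```text
(no output)
```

View pics/z_h.png

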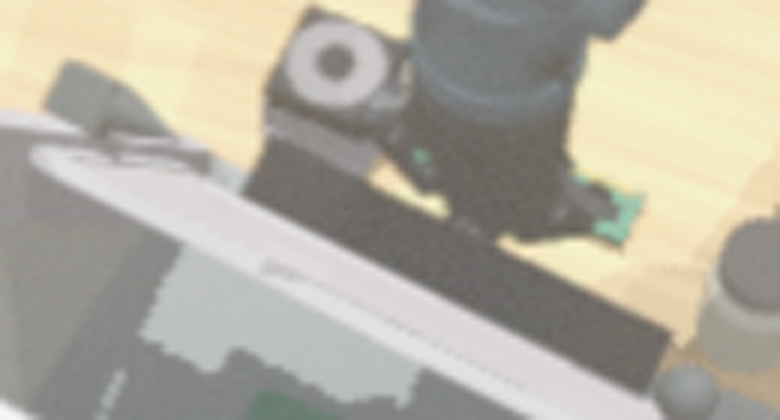

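Call:
servo_tool:
  deltas:
    - [0,-0.24,0,-0.45,0]
    - [0,-0.25,0,-0.45,0]
    - [0,-0.25,0,-0.44,0]
    - [0,-0.25,0,-0.44,0]
    - [0,-0.25,0,-0.43,0]
    - [0,-0.25,0,-0.43,0]
    - [0,-0.25,0,-0.43,0]
    - [0,-0.25,0,-0.43,0]
    - [0,-0.25,0,-0.43,0]
    - [0,-0.25,0,-0.43,0]
    - [0,0,0,0,0]

```text
t: 14.5
position: [0.6551, 0.0574, 0.0953]
ee_rot: [-0.222, -3.129, 0.0]
force: [-11.9, 1.2, 8.1]
finger_gap: 0.0002
```

Call:
servo_tool:
  deltas:
    - [0,-0.25,0,-0.43,0]
    - [0,-0.25,0,-0.43,0]
    - [0,-0.25,0,-0.43,0]
    - [0,-0.25,0,-0.43,0]
    - [0,-0.25,0,-0.43,0]
    - [0,-0.25,0,-0.43,0]
    - [0,0,0,0,0]
    - [0,0,0,0,0]

```text
t: 15.5
position: [0.6699, 0.0552, 0.1213]
ee_rot: [-0.222, -3.129, 0.0]
force: [-12.1, -1.0, 7.3]
finger_gap: -0.0002
```

```bash
python3 z.py i
```

```text
(no output)
```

View pics/z_i.png

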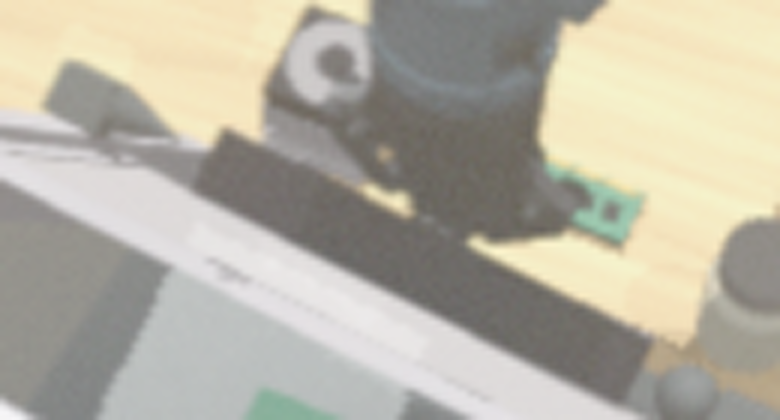

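Call:
servo_tool:
  deltas:
    - [0,0.4,0,0,0]
    - [0,1,0,0,0]
    - [0,3,0,0,0]
    - [0,4,0,0,0]
    - [0,2,0,0,0]
    - [0,0,0,0,0]

```text
t: 16.3
position: [0.5682, 0.0699, 0.1213]
ee_rot: [0.222, 3.134, 0.0]
force: [0.2, 0.2, 0.4]
finger_gap: 0.0002
```

```bash
cat > t.py <<'E'
from rig import manip
import cv2,sys
n=sys.argv[1]; f=manip.grab_frame("top")["pixels"]; cv2.imwrite(f"pics/t_{n}.png",f)
g=manip.grab_frame("scene")["pixels"]; cv2.imwrite(f"pics/s_{n}.png",g)
a=f[105:185,175:310]
cv2.imwrite(f'pics/zt_{n}.png',cv2.resize((255*(a/255.)**.45).astype('uint8'),None,fx=5.9,fy=5.9,interpolation=cv2.INTER_CUBIC))
E
python3 t.py j
```

```text
(no output)
```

View pics/zt_j.png

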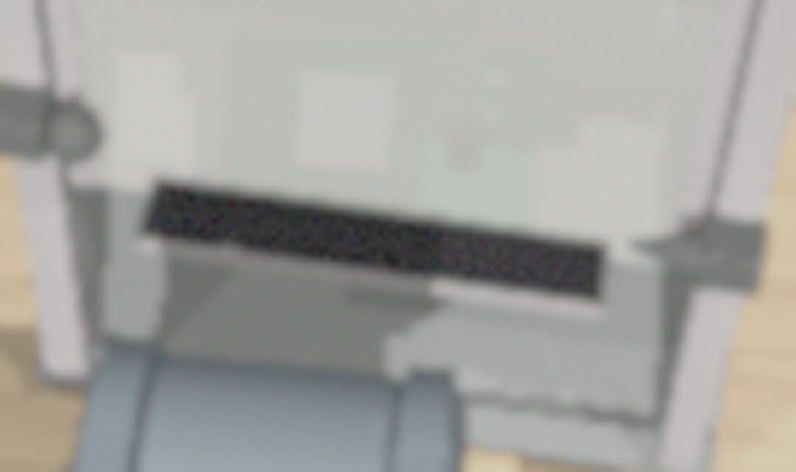

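```bash
cat > m.py <<'E'
import sys
from g import *
def cross(p,r0,r1,down):  # subpixel half-level crossings: bright->dark(down) 
    pass
def strip(img,cols,guess,w=22):
    out=[]
    for x in cols:
        g=int(round(guess(x))); seg=img[g-w:g+w,x-1:x+2].mean(1)
        d=np.where(seg<np.percentile(seg,8)+14)[0]
        # longest run
        runs=np.split(d,np.where(np.diff(d)>1)[0]+1); r=max(runs,key=len)
        a,b=r[0],r[-1]; dark=np.median(seg[r])
        def c(i,s):
            hi=seg[i+s*3] if 0<=i+s*3<len(seg) else seg[i+s*2]
            L=(dark+hi)/2; k=i
            while seg[k]<L: k+=s
            return k-s+s*(L-seg[k-s])/(seg[k]-seg[k-s])
        out.append((x,g-w+c(a,-1),g-w+c(b,1)))
    return out
if __name__=="__main__":
    n=sys.argv[1]
    t=cv2.imread(f"pics/t_{n}.png").astype(float)[...,1]; s=cv2.imread(f"pics/s_{n}.png").astype(float)[...,1]
    q=np.array([0.63358629,0.06086351,0.11182695,-0.14172261]); u,nn,y=axes(q[3]); sg=float(sys.argv[2])
    P=q[:3]+sg*u-.019*nn
    def line(cam):
        a,b=proj([P-.11*y,P+.11*y],cam); return lambda x:a[1]+(b[1]-a[1])*(x-a[0])/(b[0]-a[0])
    def cols(cam,f): 
        a,b=proj([P-.11*y,P+.11*y],cam); return [int(round(a[0]+(b[0]-a[0])*k)) for k in f]
    print("top",[(x,round(a,2),round(b,2)) for x,a,b in strip(t,cols("top",(.15,.3,.45,.6,.75,.87)),line("top"))])
    print("scene",[(x,round(a,2),round(b,2)) for x,a,b in strip(s,cols("scene",(.15,.3,.45,.6,.75,.87)),line("scene"))])
E
cp pics/top0.png pics/t_0.png; cp pics/scene0.png pics/s_0.png
python3 m.py 0 0; python3 m.py j .105
python3 - <<'E'
import cv2,numpy as np
t=cv2.imread("pics/t_j.png");s=cv2.imread("pics/s_j.png")
z=lambda a:cv2.resize((255*(a/255.)**.45).astype('uint8'),(400,400),interpolation=cv2.INTER_CUBIC)
cv2.imwrite("pics/zz.png",np.hstack([z(t[135:160,270:295]),z(s[190:215,210:235])]))
E
```

```text
top [(263, np.float64(166.37), np.float64(175.72)), (252, np.float64(164.57), np.float64(174.12)), (241, np.float64(163.27), np.float64(172.51)), (230, np.float64(161.45), np.float64(170.77)), (219, np.float64(159.72), np.float64(169.31)), (211, np.float64(158.57), np.float64(168.12))]
scene [(248, np.float64(205.87), np.float64(218.22)), (258, np.float64(210.38), np.float64(223.25)), (268, np.float64(215.26), np.float64(228.47)), (278, np.float64(220.06), np.float64(233.47)), (288, np.float64(224.97), np.float64(238.42)), (296, np.float64(228.73), np.float64(242.39))]
top [(266, np.float64(144.36), np.float64(154.31)), (254, np.float64(142.45), np.float64(152.58)), (242, np.float64(140.72), np.float64(151.05)), (230, np.float64(139.22), np.float64(149.25)), (219, np.float64(137.4), np.float64(147.6)), (209, np.float64(136.23), np.float64(146.04))]
scene [(239, np.float64(203.83), np.float64(218.14)), (250, np.float64(209.34), np.float64(223.72)), (261, np.float64(214.69), np.float64(229.28)), (271, np.float64(219.69), np.float64(234.3)), (282, np.float64(224.99), np.float64(239.85)), (291, np.float64(229.54), np.float64(244.43))]
```

View pics/zz.png

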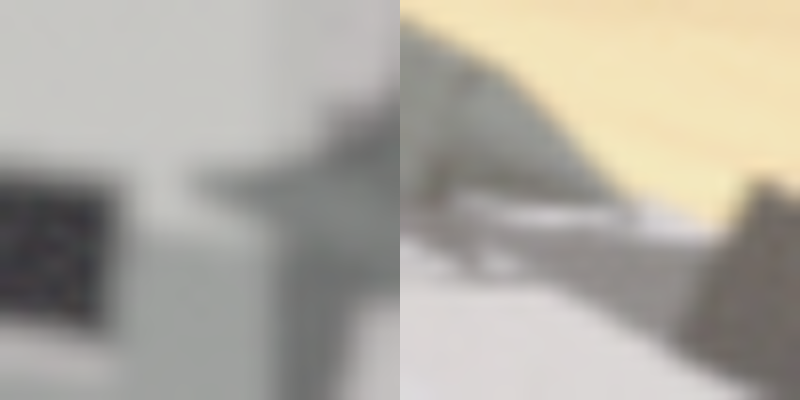

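```bash
cat > fit3.py <<'E'
from m import *
def data(n,sg):
    t=cv2.imread(f"pics/t_{n}.png").astype(float)[...,1]; s=cv2.imread(f"pics/s_{n}.png").astype(float)[...,1]
    q=np.array([0.63358629,0.06086351,0.11182695,-0.14172261]); u,nn,y=axes(q[3]); P=q[:3]+sg*u-.019*nn
    o={}
    for cam,im in(("top",t),("scene",s)):
        a,b=proj([P-.11*y,P+.11*y],cam); f=lambda x:a[1]+(b[1]-a[1])*(x-a[0])/(b[0]-a[0])
        o[cam]=strip(im,[int(round(a[0]+(b[0]-a[0])*k)) for k in(.15,.3,.45,.6,.75,.87)],f)
    return o
def run(sets,tip_s=(224.1,202.35),tip_t=(281.1,145.8),verbose=True):
    D=[data(n,s) for n,s in sets]
    def res(p):
        u,n,y=axes(p[3]); o=[]; sh={"top":p[4:6],"scene":p[6:8]}
        for i,d in enumerate(D):
            P=p[:3]+(0 if i==0 else p[10+i])*u
            for cam in d:
                for k,idx in((1,1),(0,2)) if cam=="top" else ((0,1),(1,2)):
                    a,b=proj([P-.11*y-.038*k*n,P+.11*y-.038*k*n],cam)+sh[cam]
                    for r in d[cam]: o.append(a[1]+(b[1]-a[1])*(r[0]-a[0])/(b[0]-a[0])-r[idx])
        o+=list(5*0+ (proj(p[:3]+p[8]*u+p[9]*n-.117*y,"top")[0]+sh["top"]-tip_t)*2)
        o+=list((proj(p[:3]+p[8]*u+p[9]*n-.117*y,"scene")[0]+sh["scene"]-tip_s)*2)
        o+=list((p[4:8])/1.0)
        a=proj([p[:3]+.11*y-.019*n,p[:3]-.11*y-.019*n],"top")+sh["top"]
        o+=[a[0,0]-201.4+ (0),a[1,0]-273.4]
        return np.array(o)
    p0=np.r_[.6336,.0609,.1118,-.1417,0,0,0,0,.134,-.013,0,[s for _,s in sets[1:]]]
    r=least_squares(res,p0); p=r.x
    if verbose: print("P",p[:4].round(4),"shift",p[4:8].round(2),"tip u",p[8].round(4),"n",p[9].round(4),"s",p[11:].round(4),"rms",np.sqrt((r.fun**2).mean()).round(3))
    for i,(n,_) in enumerate(sets):
        print(n,"remaining mm",round(1e3*(p[8]-(0 if i==0 else p[10+i])),1))
if __name__=="__main__":
    run([("0",0),("j",.105)])
    run([("0",0),("j",.105)],tip_t=(281.1,145.4),verbose=False)
E
python3 fit3.py
```

```text
P [ 0.6326  0.0606  0.1054 -0.1375] shift [ 0.   -0.52  0.22 -0.4 ] tip u 0.137 n -0.0121 s [0.1043] rms 0.477
0 remaining mm 137.0
j remaining mm 32.6
0 remaining mm 138.8
j remaining mm 34.5
```

Call:
servo_tool:
  deltas:
    - [0,-4,0,0,0]
    - [0,-4,0,0,0]
    - [0,-1.6,0,0,0]
    - [0,-0.6,0,0,0]
    - [0,0,0,0,0]
    - [0,-0.15,0,-0.26,0]
    - [0,-0.15,0,-0.26,0]
    - [0,-0.15,0,-0.26,0]
    - [0,-0.15,0,-0.26,0]
    - [0,-0.15,0,-0.26,0]
    - [0,-0.15,0,-0.26,0]
    - [0,0,0,0,0]

```text
t: 17.9
position: [0.6796, 0.0537, 0.1375]
ee_rot: [0.223, 3.133, -0.0]
force: [-3.6, -1.2, 0.8]
finger_gap: 0.0
```

Call:
servo_tool:
  deltas:
    - [0,-0.15,0,-0.26,0]
    - [0,-0.15,0,-0.26,0]
    - [0,0,0,0,0]
    - [0,0,0,0,0]

```text
t: 18.4
position: [0.6826, 0.0536, 0.1425]
ee_rot: [0.222, 3.133, 0.0]
force: [-3.8, -1.7, 0.3]
finger_gap: -0.0001
```

Call:
servo_tool:
  deltas:
    - [0,0.3,0,0,0]
    - [0,1,0,0,0]
    - [0,4,0,0,0]
    - [0,4.7,0,0,0]
    - [0,0,0,0,0]

```text
t: 19.02
position: [0.5792, 0.0689, 0.141]
ee_rot: [-0.221, -3.131, -0.001]
force: [1.2, 0.4, -0.1]
finger_gap: -0.0002
```

```bash
python3 t.py k; sed -i '/^if __name__/,$d' fit3.py; python3 -c "
from fit3 import *
run([('0',0),('j',.105),('k',.129)])
import cv2
t=cv2.imread('pics/t_k.png');s=cv2.imread('pics/s_k.png')
z=lambda a:cv2.resize((255*(a/255.)**.45).astype('uint8'),(400,400),interpolation=cv2.INTER_CUBIC)
cv2.imwrite('pics/zzk.png',np.hstack([z(t[130:160,265:295]),z(s[190:220,210:240])]))"
```

```text
P [ 0.6321  0.0604  0.1036 -0.1369] shift [-0.05 -0.73  0.25 -0.57] tip u 0.1372 n -0.0121 s [0.1045 0.1303] rms 0.487
0 remaining mm 137.2
j remaining mm 32.7
k remaining mm 6.9
```

View pics/zzk.png

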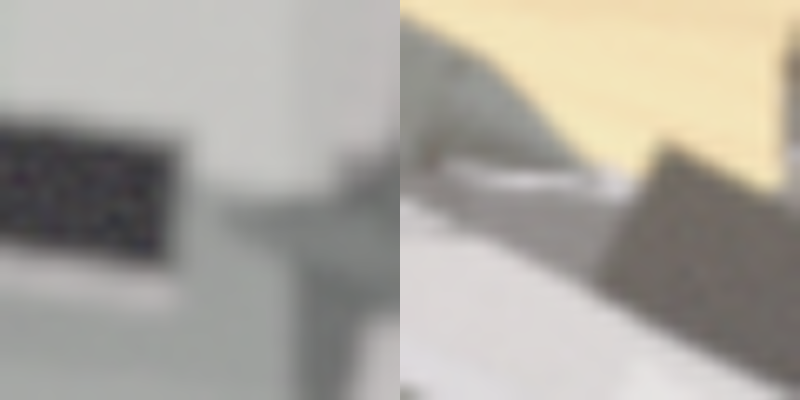

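View pics/zt_k.png

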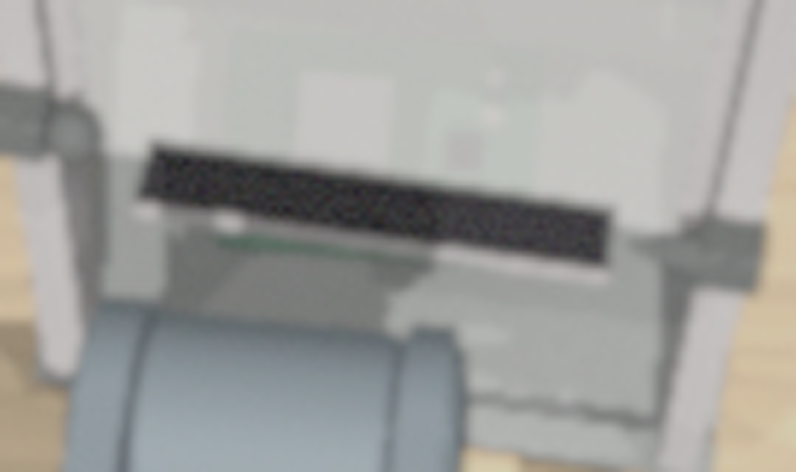

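```bash
python3 -c "
from fit3 import *
S=[('0',0),('j',.105),('k',.129)]
for ts in((224.1,202.35),(223.9,202.0)):
  for tt in((281.1,145.8),(281.1,145.45)): print(ts,tt); run(S,ts,tt)
"; python3 - <<'E'
import cv2,numpy as np
t=cv2.imread('pics/t_0.png').astype(int)[...,1]
print(t[138:154,276:300])
# vertical dark-centroid of cone per column
E
```

```text
(224.1, 202.35) (281.1, 145.8)
P [ 0.6321  0.0604  0.1036 -0.1369] shift [-0.05 -0.73  0.25 -0.57] tip u 0.1372 n -0.0121 s [0.1045 0.1303] rms 0.487
0 remaining mm 137.2
j remaining mm 32.7
k remaining mm 6.9
(224.1, 202.35) (281.1, 145.45)
P [ 0.6321  0.0606  0.1033 -0.1369] shift [-0.   -0.74  0.3  -0.57] tip u 0.1388 n -0.0119 s [0.1046 0.1303] rms 0.486
0 remaining mm 138.8
j remaining mm 34.3
k remaining mm 8.5
(223.9, 202.0) (281.1, 145.8)
P [ 0.6322  0.0601  0.1039 -0.1369] shift [-0.14 -0.7   0.16 -0.59] tip u 0.1381 n -0.0113 s [0.1045 0.1303] rms 0.488
0 remaining mm 138.1
j remaining mm 33.6
k remaining mm 7.8
(223.9, 202.0) (281.1, 145.45)
P [ 0.6321  0.0604  0.1036 -0.1368] shift [-0.09 -0.72  0.21 -0.59] tip u 0.1397 n -0.0112 s [0.1045 0.1303] rms 0.486
0 remaining mm 139.7
j remaining mm 35.2
k remaining mm 9.4
[[129 129 129 129 129 129 129 129 128 130 130 129 130 130 131 131 130 125
  111  92  95 120 134 138]
 [129 129 129 129 129 129 129 129 129 129 128 129 129 129 130 130 128 120
  101  84  99 125 135 137]
 [129 128 129 129 128 128 129 129 129 130 129 129 128 126 
[... 656 characters left out ...]
29 129 128 125 115  97  83  72  62  57  55  55  55  56  57  54  52
   48  49  51  51  49  47]
 [129 130 130 130 128 125 118 109  96  82  70  61  55  54  55  56  57  54
   53  55  56  54  50  49]
 [129 128 129 129 128 129 128 124 118 108  95  81  67  58  54  54  56  55
   53  54  53  52  49  49]
 [130 130 129 129 129 129 129 129 128 124 118 107  92  77  64  55  53  52
   51  51  51  50  48  49]
 [130 129 129 129 130 129 130 130 130 129 128 123 115 103  89  72  57  49
   48  50  49  49  49  48]
 [130 129 129 130 130 130 130 130 130 130 130 127 124 119 110  93  69  53
   50  51  50  49  48  49]
 [129 130 129 129 129 129 129 129 131 132 134 129 125 123 118 101  77  65
   66  68  66  61  58  55]]
```

```bash
python3 - <<'E'
import cv2,numpy as np
t=cv2.imread('pics/s_j.png').astype(int)[...,1]
print(t[192:208,214:232])
print(cv2.imread('pics/s_k.png').astype(int)[...,1][192:208,214:232])
E
```

```text
[[184 196 199 201 200 200 199 198 196 196 196 195 193 196 197 196 194 190]
 [118 154 186 198 201 200 200 199 202 200 197 197 197 197 195 196 197 198]
 [ 70  90 121 172 195 201 200 202 200 199 200 199 198 197 198 196 194 195]
 [ 67  80  87 116 169 194 199 200 202 202 202 201 201 198 197 198 196 194]
 [ 77  82  83  89 115 167 194 197 197 199 200 201 201 201 199 200 199 198]
 [ 74  79  82  82  87 117 172 194 198 197 195 194 198 200 201 201 201 202]
 [ 66  71  74  78  81  87 128 180 202 202 198 197 193 193 195 197 199 201]
 [ 58  61  68  71  75  82  93 138 183 204 206 204 201 197 195 193 192 194]
 [ 54  53  53  59  64  68  78  93 136 184 204 208 206 204 203 201 197 187]
 [ 53  51  49  50  50  58  62  72  91 135 180 197 204 207 208 208 204 151]
 [ 85  86  77  71  68  64  66  66  75  96 132 166 186 196 200 200 176 111]
 [ 76  90 107 126 135 145 135 126 127 111 110 152 168 176 187 187 138  69]
 [ 67  75  77  83  87  90  87  84  93  97 108 133 150 160 162 149  95  47]
 [ 72  89  83  75  71  70  69  69  72  71  75  81  85  89  87  76  50  38]
 [ 83 112 123  97  79  72  69  70  68  69  67  70 
[... 601 characters left out ...]
195 194 194 196 199 201]
 [ 58  64  66  70  76  82  94 138 185 203 206 204 201 198 195 189 188 190]
 [ 54  54  54  57  63  69  79  96 139 183 205 208 206 204 195 149 141 173]
 [ 55  53  51  52  54  58  66  74  92 135 179 198 203 202 162  95  66  91]
 [ 85  87  78  72  66  65  63  66  75  98 130 166 185 187 126  57  41  44]
 [ 75  92 107 124 136 145 133 127 126 112 110 146 162 139  79  41  38  36]
 [ 63  71  80  84  86  90  86  85  92  97 110 130 138  95  51  38  36  38]
 [ 63  69  70  71  70  72  71  71  73  74  76  82  76  56  40  37  37  36]
 [ 75  72  73  71  69  69  69  68  68  68  70  68  55  41  38  37  36  36]
 [110 101  88  76  70  70  72  71  70  69  67  63  46  37  38  36  34  38]]
```

```bash
python3 -c "
from fit3 import *
S=[('0',0),('j',.105),('k',.129)]
for ts in((224.6,202.6),(224.4,202.5)):
  for tt in((280.5,145.9),): print(ts,tt); run(S,ts,tt)
"
```

```text
(224.6, 202.6) (280.5, 145.9)
P [ 0.6321  0.0616  0.1027 -0.1364] shift [-0.   -0.8   0.26 -0.66] tip u 0.1364 n -0.0121 s [0.1046 0.1304] rms 0.484
0 remaining mm 136.4
j remaining mm 31.8
k remaining mm 6.0
(224.4, 202.5) (280.5, 145.9)
P [ 0.6322  0.0613  0.103  -0.1364] shift [-0.08 -0.78  0.18 -0.68] tip u 0.1364 n -0.0121 s [0.1046 0.1304] rms 0.485
0 remaining mm 136.4
j remaining mm 31.8
k remaining mm 6.0
```

```bash
sed -e 's/\.038\*k\*n/p[-1]*k*n/g' -e 's/p0=np.r_\[\(.*\)\]$/p0=np.r_[\1,.038]/' -e 's/p\[11:\]/p[11:]/' fit3.py > fit4.py; cat >> fit4.py <<'E'
E
sed -i 's/    if verbose:/    m=[r.fun[i*6:i*6+6].mean().round(2) for i in range(4*len(sets))]; print("edge res (top rear,front,scene front,rear)",m,"end",r.fun[-10:].round(2))\n    if verbose:/' fit3.py fit4.py
python3 -c "
import fit3,fit4
S=[('0',0),('j',.105),('k',.129)]
fit3.run(S,(224.6,202.6),(280.5,145.9)); fit4.run(S,(224.6,202.6),(280.5,145.9))"
```

```text
edge res (top rear,front,scene front,rear) [np.float64(-0.46), np.float64(0.47), np.float64(-0.71), np.float64(0.47), np.float64(-0.31), np.float64(0.38), np.float64(-0.38), np.float64(0.57), np.float64(-0.35), np.float64(0.42), np.float64(-0.48), np.float64(0.64)] end [ 0.11 -0.01  0.07  0.01 -0.   -0.8   0.26 -0.66 -0.13  0.03]
P [ 0.6321  0.0616  0.1027 -0.1364] shift [-0.   -0.8   0.26 -0.66] tip u 0.1364 n -0.0121 s [0.1046 0.1304] rms 0.484
0 remaining mm 136.4
j remaining mm 31.8
k remaining mm 6.0
edge res (top rear,front,scene front,rear) [np.float64(-0.09), np.float64(0.08), np.float64(-0.16), np.float64(-0.01), np.float64(0.06), np.float64(-0.04), np.float64(0.14), np.float64(-0.02), np.float64(0.02), np.float64(-0.01), np.float64(0.04), np.float64(0.02)] end [ 0.12  0.05 -0.06  0.    0.17 -0.15  0.14 -0.03 -0.44  0.03]
P [ 0.6347  0.0623  0.1087 -0.1394] shift [ 0.17 -0.15  0.14 -0.03] tip u 0.1351 n -0.0112 s [0.1039 0.1295 0.0351] rms 0.145
0 remaining mm 135.1
j remaining mm 31.2
k remaining mm 5.6
```

Call:
servo_tool:
  deltas:
    - [0,-4,0,0,0]
    - [0,-4,0,0,0]
    - [0,-1.4,0,0,0]
    - [0,-0.3,0,0,0]
    - [0,-0.2,0,0,0]
    - [0,0,0,0,0]
    - [0,0,0,0,0]

```text
t: 20.0
position: [0.6809, 0.0538, 0.1422]
ee_rot: [0.222, 3.134, 0.0]
force: [-1.4, -0.6, -0.3]
finger_gap: -0.0002
```

Call:
servo_tool:
  deltas:
    - [0,-0.15,0,-0.17,0]
    - [0,-0.1,0,-0.17,0]
    - [0,-0.1,0,-0.17,0]
    - [0,0,0,0,0]
    - [0,0,0,0,0]

```text
t: 20.62
position: [0.6845, 0.0532, 0.1472]
ee_rot: [-0.222, -3.133, -0.0]
force: [-4.4, 1.5, 1.3]
finger_gap: 0.0003
```

Call:
servo_tool:
  deltas:
    - [0,0.3,0,0,0]
    - [0,1,0,0,0]
    - [0,4,0,0,0]
    - [0,4.7,0,0,0]
    - [0,0,0,0,0]

```text
t: 21.25
position: [0.5817, 0.0682, 0.1462]
ee_rot: [-0.221, -3.131, -0.0]
force: [-0.5, -1.1, 0.8]
finger_gap: -0.0001
```

```bash
python3 t.py l; python3 -c "
import fit4
S=[('0',0),('j',.105),('k',.129),('l',.133)]
fit4.run(S,(224.6,202.6),(280.5,145.9))"
```

```text
edge res (top rear,front,scene front,rear) [np.float64(-0.09), np.float64(0.07), np.float64(-0.18), np.float64(-0.03), np.float64(0.05), np.float64(-0.05), np.float64(0.13), np.float64(-0.05), np.float64(0.01), np.float64(-0.01), np.float64(0.02), np.float64(-0.01), np.float64(-0.01), np.float64(0.03), np.float64(0.05), np.float64(0.06)] end [ 0.12  0.05 -0.06  0.    0.18 -0.15  0.13 -0.01 -0.45  0.04]
P [ 0.6347  0.0623  0.1089 -0.139 ] shift [ 0.18 -0.15  0.13 -0.01] tip u 0.135 n -0.0112 s [0.1039 0.1295 0.1335 0.035 ] rms 0.14
0 remaining mm 135.0
j remaining mm 31.1
k remaining mm 5.5
l remaining mm 1.5
```

View pics/zt_l.png

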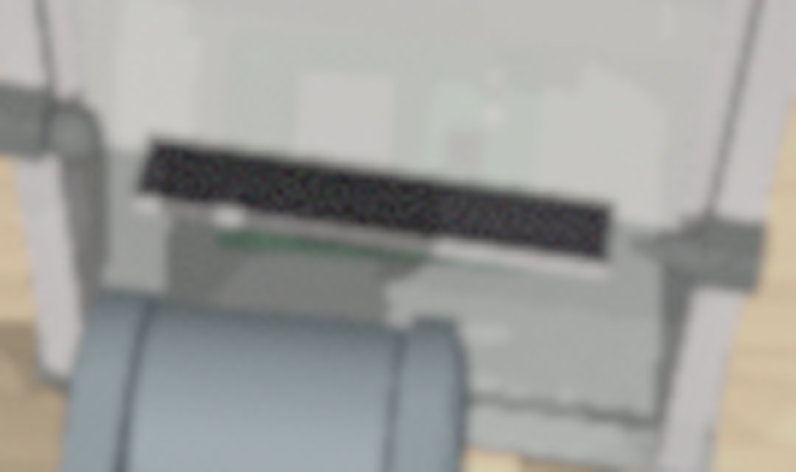

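Call:
servo_tool:
  deltas:
    - [0,-4,0,0,0]
    - [0,-4,0,0,0]
    - [0,-1.4,0,0,0]
    - [0,-0.3,0,0,0]
    - [0,-0.2,0,0,0]
    - [0,0,0,0,0]
    - [0,-0.1,0,0,0]
    - [0,-0.07,0,-0.13,0]
    - [0,0,0,0,0]
    - [0,0,0,0,0]

```text
t: 22.6
position: [0.6849, 0.0532, 0.1483]
ee_rot: [-0.222, -3.133, -0.0]
force: [-2.6, -0.3, 1.4]
finger_gap: -0.0002
```

Call:
servo_tool:
  deltas:
    - [0,0.3,0,0,0]
    - [0,1,0,0,0]
    - [0,4,0,0,0]
    - [0,4.7,0,0,0]
    - [0,0,0,0,0]

```text
t: 23.22
position: [0.5824, 0.0681, 0.1476]
ee_rot: [-0.221, -3.131, -0.0]
force: [0.5, 0.3, 1.0]
finger_gap: 0.0
```

```bash
python3 t.py m; python3 -c "
import fit4
S=[('0',0),('j',.105),('k',.129),('l',.133),('m',.135)]
fit4.run(S,(224.6,202.6),(280.5,145.9)); fit4.run(S[2:],(224.6,202.6),(280.5,145.9))"
```

```text
edge res (top rear,front,scene front,rear) [np.float64(-0.1), np.float64(0.08), np.float64(-0.18), np.float64(-0.03), np.float64(0.05), np.float64(-0.04), np.float64(0.12), np.float64(-0.05), np.float64(0.01), np.float64(-0.01), np.float64(0.01), np.float64(-0.01), np.float64(-0.01), np.float64(0.03), np.float64(0.04), np.float64(0.06), np.float64(0.05), np.float64(-0.04), np.float64(-0.0), np.float64(0.03)] end [ 0.12  0.05 -0.06  0.    0.18 -0.16  0.13  0.   -0.45  0.04]
P [ 0.6347  0.0623  0.109  -0.1391] shift [ 0.18 -0.16  0.13  0.  ] tip u 0.135 n -0.0112 s [0.1039 0.1295 0.1335 0.1345 0.0351] rms 0.146
0 remaining mm 135.0
j remaining mm 31.1
k remaining mm 5.5
l remaining mm 1.4
m remaining mm 0.5
edge res (top rear,front,scene front,rear) [np.float64(0.09), np.float64(0.07), np.float64(0.01), np.float64(-0.02), np.float64(-0.01), np.float64(0.03), np.float64(0.05), np.float64(0.07), np.float64(0.05), np.float64(-0.04), np.float64(0.01), np.float64(0.04)] end [-0.52 -0.16  0.15 -0.01 -0.14 -0.84  0.16 -0.92 -2.98  4.33]
P [ 0.6979  0.0531  0.214  -0.1398] shift [-0.14 -0.84  0.16 -0.92] tip u 0.0064 n -0.0112 s [0.0044 0.0054 0.0352] rms 0.615
k remaining mm 6.4
l remaining mm 2.0
m remaining mm 1.0
```

Call:
servo_tool:
  deltas:
    - [0,3,0,-3,0]
    - [0,3,0,-4,0]
    - [0,3,0,-4,0]
    - [0,3,4,0,0]
    - [0,2,4,0,0]
    - [0,0,4,0,0]
    - [0,0,4,0,0]
    - [0,0,4,0,0]
    - [0,0,0,0,0]

```text
t: 24.45
position: [0.4772, 0.2873, 0.2588]
ee_rot: [0.218, 3.133, 0.002]
force: [-0.7, -1.4, 0.3]
finger_gap: 0.0001
```

```bash
python3 t.py n; python3 -c "
import fit4
S=[('0',0),('j',.105),('k',.129),('l',.133),('n',.135)]
fit4.run(S,(224.6,202.6),(280.5,145.9))
import cv2,numpy as np
cv2.imwrite('pics/cmp.png',np.vstack([np.hstack([cv2.imread('pics/'+a)[90:290] for a in p])[:,:1024] for p in (('t_0.png','t_n.png'),('s_0.png','s_n.png'))])[:, :])
i=cv2.imread('pics/cmp.png'); cv2.imwrite('pics/cmp.png',cv2.resize(i,(800,312)))"
```

```text
edge res (top rear,front,scene front,rear) [np.float64(-0.09), np.float64(0.07), np.float64(-0.16), np.float64(-0.03), np.float64(0.06), np.float64(-0.05), np.float64(0.14), np.float64(-0.05), np.float64(0.02), np.float64(-0.02), np.float64(0.04), np.float64(-0.01), np.float64(-0.0), np.float64(0.02), np.float64(0.07), np.float64(0.06), np.float64(-0.0), np.float64(-0.01), np.float64(-0.08), np.float64(0.02)] end [ 0.12  0.05 -0.06  0.    0.18 -0.16  0.14 -0.01 -0.45  0.04]
P [ 0.6347  0.0623  0.1089 -0.1393] shift [ 0.18 -0.16  0.14 -0.01] tip u 0.135 n -0.0112 s [0.1039 0.1295 0.1335 0.1347 0.035 ] rms 0.146
0 remaining mm 135.0
j remaining mm 31.2
k remaining mm 5.6
l remaining mm 1.5
n remaining mm 0.3
```

View pics/cmp.png

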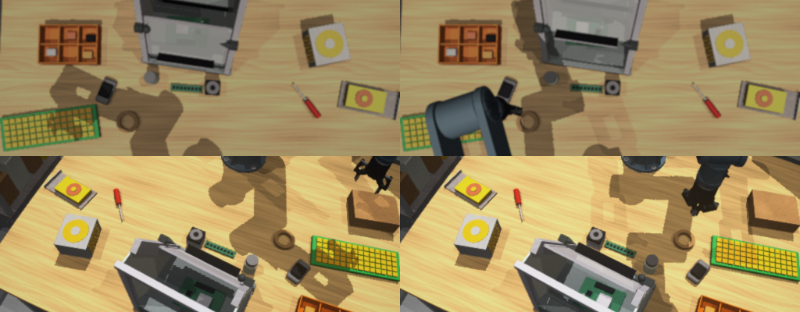

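View pics/zt_n.png

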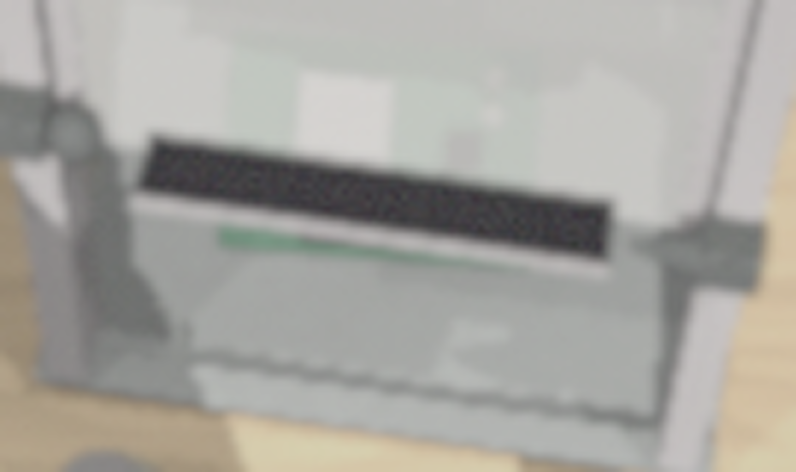

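```bash
python3 -c "
from rig import manip
print(manip.close_job())"
```

```text
the job is handed in; nothing more can be done
None
```

The sash is up about 134.7 mm. The two-camera fit puts the top of the lip within about 0.3 to 0.5 mm of the cone pointer's tip. I estimate that reading is good to about 1.5 mm.

- **How it was pushed:** I used the shut fingertips against the lip's lower front edge. The main push was followed by three shorter ones, backing the arm off after each so the overhead camera could measure. The tool can only point straight down, so the fingers could not get flat underneath the ledge. The lip was never gripped.
- **Last checks:** The arm is well clear of the booth and touching nothing. Both clamps, the jar, cooler, memory module and everything else look unmoved in before-and-after pictures. The job took about 24.5 s of the 42 s allowed.
- **Disagreements:**
  - The camera pictures and the first touches suggest the fingertips sit roughly 35 to 50 mm above the reported tool point. I worked from contact forces and pictures instead.
  - An early pass at the reported height went over the lip without touching it.
  - The next two approaches pressed the front of the lip with about 37 N and 25 N, straight into the booth. The sash did not move, so I changed to pushing along the slope.
  - The overhead picture showed the lip ledge about 35 mm deep rather than 38. Letting the fit adjust for that cut its error from 0.48 to 0.15 pixels.

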